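# Load the sampler tray in rack order

## Robot

A 6-joint arm with a two-finger parallel gripper is mounted at the origin on a cart in front of the work surface, level with it; the furniture and walls round the work are solid. World frame = base frame: x ahead of the robot, y to its left, z up, the work surface at z = 0. Lengths are in mm, angles in rad, forces in N, time in s.
With the tool pointing down it reaches from about 325 to 925 mm from the base axis. Payload 3.1 kg.
Tool frame: the origin (TCP) lies at the very end of the fingers, on their centre line; the grasp point (between the pads) lies 19 mm behind it (pinch_z is the distance from the TCP to the grasp point, in mm); z points along the fingers, y is the line along which they close (so a half turn about z gives the same grasp; the last joint's range is limited). The gripper opens to 85 mm and grips with 20 to 120 N. Pads are 22 mm wide; open, the fingers measure 114 mm over their backs; the gripper's body (76 mm by 85 mm) begins 54 mm behind the grasp point. The pads swing forward as they close: fully open they stand 13 mm farther back than shut.
Start: joints at [1.007, 0.217, 1.613, -0, 1.311, -0.112], TCP at [272.85, 562.309, 194.6] pointing down, gripper open.
Joint ranges: [-2.75, 2.75], [-0.78, 2.1], [0.31, 2.55], [-1.13, 4.27], [0.13, 2.63], [-2.58, 2.58]. Speed limits (rad/s): [2.79, 2.79, 3.14, 3.14, 3.14, 3.14].

## Interface

Orientations are given as a unit quaternion [x, y, z, w].
In Python, from cell import get_obs, capture, job_done, pinch_z gives the robot as it stands.
- The arm moves only by the tool jog_arm, never from a script. Its argument "steps" is a list of rows, each an object with "travel": the shift along the tool's x, y, z in m, a list of three; "twist": the turn, a rotation vector about the tool's x, y, z in degrees, a list of three. A call has 1 to 12 rows; each row shifts and turns the commanded pose from where the row before left it, along the tool's axes as they then stand; what a row does not reach is not made up. A row lasts 1/10 s, in which the tool goes at most 50 mm and 8.59 degrees, less where a joint would pass 70% of its speed; a pose out of reach is approached as far as the arm can. A call with a gripper value outside its range is refused whole. "hand" is the closure, from -1 (fully open) to 1 (shut), set as the call begins (left out, the last holds). The fingers move at their own pace and stop on an object; "newtons" is the grip in N (left out, the last holds). Time passes only in rows, so rows that do not move let the fingers close. It gives the time, the measured TCP pose, the force, the opening and the grip force at its end, in the units of the state.
- get_obs(): the state, without advancing time (a new reading comes with each control period).
- capture(name): name is "side" or "top" or "wrist"; returns a dict with "frame" (480x640x3 uint8, blue, green, red), "camera_matrix" (3x3 intrinsics, pixels), "R" (3x3) and "t" (3): a world point X has camera coordinates R X + t; the wrist camera has in their place "T_tool_cam" (4x4, takes a point from camera to tool coordinates, whose origin is the TCP and whose axes are the flange's). Camera axes: x right, y down, z forward; pixel columns grow to the right and rows downward; lengths in mm; the calibration is good to about 2 mm. The wrist camera is an equidistant fisheye: a pixel r from the principal point sees the ray r / f radians off the axis. A picture is of the moment at which its call begins: read the wrist's pose just before it. There is no depth.
- job_done(): hands the job in; it is judged then, once.
The state is a dict: "time": time; "joint_positions": joint angles; "dq": joint speeds; "joint_torque": joint torques, N m; "ee_pos": TCP position; "eef_rot": TCP orientation; "force": force on the tool from outside, world axes, zero at the start; "torque": the same for the moment, N m; "finger_gap": opening from 0.0 (shut) to 1.0 (fully open); "grip_force": force on a finger pad.
Only numpy, scipy, OpenCV 4.12 (cv2) and the standard library are available. Lean on these libraries where they do the work, as an engineer would, in place of code of your own. Each camera call takes 0.05 s, during which the arm holds its last target. There are 200 camera calls.

## Task

In the white rack a sample bottle is known only by its place in the row, counted from the end with the tab. Transfer the four bottles one at a time to the empty metal sampler tray, beginning with the one next to the tab and working along the row, so that each stands upright in the same place, counted from the tray's own tab, down on the floor of its pocket. Do not knock over the bottle with the wide yellow cap that stands between rack and tray.

Things in the scene. Friction and masses are not known exactly. Their poses are not given: they have to be found in the camera images.
- rack: White plastic two-tier rack that holds the four bottles at the start. Fixed. 58 x 214 mm plus, at the +y end, a half-round tab 36 mm wide, 31 mm long. Origin: middle of the underside; z up. Four round places, 46 mm wide, at x = 0: place 1 (by the tab) y = +78 mm, 2: +26, 3: -26, 4: -78. The bottles stand on a floor 6 mm up, in holes of an upper plate whose top is 18 mm up.
- tray: Aluminium sampler tray, a low block with round pockets, empty at the start. Fixed. 58 x 214 mm plus, at the +y end, a half-round tab 36 mm wide, 31 mm long. Origin: middle of the underside; z up. Four round places, 46 mm wide, at x = 0: place 1 (by the tab) y = +78 mm, 2: +26, 3: -26, 4: -78. Its top is 18 mm up, the pocket floors 6 mm up (12 mm deep).
- vial_small_mid (a point): Smallest sample bottle: white screw-cap vial with a blue cap, 25 mm in diameter, 48 mm high. Upright in one of the rack's places, in an order that changes. The point is on its axis, half-way up; z is up. Rigid, closed, about 30 g; grip it above the rack's upper plate.
- vial_brown_mid (a point): Middle-sized sample vial: brown with a white screw cap, 25 mm in diameter, 54 mm high. Upright in one of the rack's places, in an order that changes. The point is on its axis, half-way up; z is up. Rigid, closed, about 30 g; grip it above the rack's upper plate.
- vial_tall_mid (a point): Tallest of the slim sample vials: white with a red screw cap, 25 mm in diameter, 60 mm high. Upright in one of the rack's places, in an order that changes. The point is on its axis, half-way up; z is up. Rigid, closed, about 30 g; grip it above the rack's upper plate.
- dropper_mid (a point): The stout sample bottle: brown round-shouldered dropper bottle with a narrow black cap, 34 mm in diameter up to about 45 mm, 78 mm high overall. Upright in one of the rack's places, in an order that changes. The point is on its axis, half-way up; z is up. Rigid, closed, about 70 g; grip it above the rack's upper plate.
- buffer_bottle_mid (a point): Not a sample: a loose white plastic bottle with a wide yellow cap, 56 mm in diameter, 105 mm high, upright on the worktop between rack and tray. The point is on its axis, half-way up. It must not be knocked over.

How it is judged (in metres and radians):
On the way, in this order (a step that is already met when the one before it is completed fails the run):
1. the bottle from place 1 of the rack stands in place 1 of the tray, the rack's places 2, 3 and 4 are still filled, and all bottles are upright and down on the floor of a place (((x of vial_small_mid in the frame of tray between -0.018 and 0.018 m and y of vial_small_mid in the frame of tray between 0.06 and 0.096 m) or (x of vial_brown_mid in the frame of tray between -0.018 and 0.018 m and y of vial_brown_mid in the frame of tray between 0.06 and 0.096 m) or (x of vial_tall_mid in the frame of tray between -0.018 and 0.018 m and y of vial_tall_mid in the frame of tray between 0.06 and 0.096 m) or (x of dropper_mid in the frame of tray between -0.018 and 0.018 m and y of dropper_mid in the frame of tray between 0.06 and 0.096 m)) and ((x of vial_small_mid in the frame of rack between -0.018 and 0.018 m and y of vial_small_mid in the frame of rack between 0.008 and 0.044 m) or (x of vial_brown_mid in the frame of rack between -0.018 and 0.018 m and y of vial_brown_mid in the frame of rack between 0.008 and 0.044 m) or (x of vial_tall_mid in the frame of rack between -0.018 and 0.018 m and y of vial_tall_mid in the frame of rack between 0.008 and 0.044 m) or (x of dropper_mid in the frame of rack between -0.018 and 0.018 m and y of dropper_mid in the frame of rack between 0.008 and 0.044 m)) and ((x of vial_small_mid in the frame of rack between -0.018 and 0.018 m and y of vial_small_mid in the frame of rack between -0.044 and -0.008 m) or (x of vial_brown_mid in the frame of rack between -0.018 and 0.018 m and y of vial_brown_mid in the frame of rack between -0.044 and -0.008 m) or (x of vial_tall_mid in the frame of rack between -0.018 and 0.018 m and y of vial_tall_mid in the frame of rack between -0.044 and -0.008 m) or (x of dropper_mid in the frame of rack between -0.018 and 0.018 m and y of dropper_mid in the frame of rack between -0.044 and -0.008 m)) and ((x of vial_small_mid in the frame of rack between -0.018 and 0.018 m and y of vial_small_mid in the frame of rack between -0.096 and -0.06 m) or (x of vial_brown_mid in the frame of rack between -0.018 and 0.018 m and y of vial_brown_mid in the frame of rack between -0.096 and -0.06 m) or (x of vial_tall_mid in the frame of rack between -0.018 and 0.018 m and y of vial_tall_mid in the frame of rack between -0.096 and -0.06 m) or (x of dropper_mid in the frame of rack between -0.018 and 0.018 m and y of dropper_mid in the frame of rack between -0.096 and -0.06 m)) and height (world z) of vial_small_mid between 0.024 and 0.036 m and angle between each of vial_small_mid, vial_brown_mid, vial_tall_mid, dropper_mid's own z axis and vertical below 0.15 rad and height (world z) of vial_brown_mid between 0.027 and 0.039 m and height (world z) of vial_tall_mid between 0.03 and 0.042 m and height (world z) of dropper_mid between 0.039 and 0.051 m), for 0.2 s.
2. the bottle from place 2 of the rack stands in place 2 of the tray, the rack's places 3 and 4 are still filled, and all bottles are upright and down on the floor of a place (((x of vial_small_mid in the frame of tray between -0.018 and 0.018 m and y of vial_small_mid in the frame of tray between 0.008 and 0.044 m) or (x of vial_brown_mid in the frame of tray between -0.018 and 0.018 m and y of vial_brown_mid in the frame of tray between 0.008 and 0.044 m) or (x of vial_tall_mid in the frame of tray between -0.018 and 0.018 m and y of vial_tall_mid in the frame of tray between 0.008 and 0.044 m) or (x of dropper_mid in the frame of tray between -0.018 and 0.018 m and y of dropper_mid in the frame of tray between 0.008 and 0.044 m)) and ((x of vial_small_mid in the frame of rack between -0.018 and 0.018 m and y of vial_small_mid in the frame of rack between -0.044 and -0.008 m) or (x of vial_brown_mid in the frame of rack between -0.018 and 0.018 m and y of vial_brown_mid in the frame of rack between -0.044 and -0.008 m) or (x of vial_tall_mid in the frame of rack between -0.018 and 0.018 m and y of vial_tall_mid in the frame of rack between -0.044 and -0.008 m) or (x of dropper_mid in the frame of rack between -0.018 and 0.018 m and y of dropper_mid in the frame of rack between -0.044 and -0.008 m)) and ((x of vial_small_mid in the frame of rack between -0.018 and 0.018 m and y of vial_small_mid in the frame of rack between -0.096 and -0.06 m) or (x of vial_brown_mid in the frame of rack between -0.018 and 0.018 m and y of vial_brown_mid in the frame of rack between -0.096 and -0.06 m) or (x of vial_tall_mid in the frame of rack between -0.018 and 0.018 m and y of vial_tall_mid in the frame of rack between -0.096 and -0.06 m) or (x of dropper_mid in the frame of rack between -0.018 and 0.018 m and y of dropper_mid in the frame of rack between -0.096 and -0.06 m)) and height (world z) of vial_small_mid between 0.024 and 0.036 m and angle between each of vial_small_mid, vial_brown_mid, vial_tall_mid, dropper_mid's own z axis and vertical below 0.15 rad and height (world z) of vial_brown_mid between 0.027 and 0.039 m and height (world z) of vial_tall_mid between 0.03 and 0.042 m and height (world z) of dropper_mid between 0.039 and 0.051 m), for 0.2 s.
3. the bottle from place 3 of the rack stands in place 3 of the tray, the rack's place 4 is still filled, and all bottles are upright and down on the floor of a place (((x of vial_small_mid in the frame of tray between -0.018 and 0.018 m and y of vial_small_mid in the frame of tray between -0.044 and -0.008 m) or (x of vial_brown_mid in the frame of tray between -0.018 and 0.018 m and y of vial_brown_mid in the frame of tray between -0.044 and -0.008 m) or (x of vial_tall_mid in the frame of tray between -0.018 and 0.018 m and y of vial_tall_mid in the frame of tray between -0.044 and -0.008 m) or (x of dropper_mid in the frame of tray between -0.018 and 0.018 m and y of dropper_mid in the frame of tray between -0.044 and -0.008 m)) and ((x of vial_small_mid in the frame of rack between -0.018 and 0.018 m and y of vial_small_mid in the frame of rack between -0.096 and -0.06 m) or (x of vial_brown_mid in the frame of rack between -0.018 and 0.018 m and y of vial_brown_mid in the frame of rack between -0.096 and -0.06 m) or (x of vial_tall_mid in the frame of rack between -0.018 and 0.018 m and y of vial_tall_mid in the frame of rack between -0.096 and -0.06 m) or (x of dropper_mid in the frame of rack between -0.018 and 0.018 m and y of dropper_mid in the frame of rack between -0.096 and -0.06 m)) and height (world z) of vial_small_mid between 0.024 and 0.036 m and angle between each of vial_small_mid, vial_brown_mid, vial_tall_mid, dropper_mid's own z axis and vertical below 0.15 rad and height (world z) of vial_brown_mid between 0.027 and 0.039 m and height (world z) of vial_tall_mid between 0.03 and 0.042 m and height (world z) of dropper_mid between 0.039 and 0.051 m), for 0.2 s.
At the end, for the whole second after the job is handed in: Each place of the tray holds one bottle, within 18 mm of its centre along and across, on the pocket's floor (height within 6 mm), within 0.15 rad of upright, at rest and released, brought over in the rack's order; the yellow-capped bottle is still upright (within 0.3 rad) (((x of vial_small_mid in the frame of tray between -0.018 and 0.018 m and y of vial_small_mid in the frame of tray between 0.06 and 0.096 m) or (x of vial_brown_mid in the frame of tray between -0.018 and 0.018 m and y of vial_brown_mid in the frame of tray between 0.06 and 0.096 m) or (x of vial_tall_mid in the frame of tray between -0.018 and 0.018 m and y of vial_tall_mid in the frame of tray between 0.06 and 0.096 m) or (x of dropper_mid in the frame of tray between -0.018 and 0.018 m and y of dropper_mid in the frame of tray between 0.06 and 0.096 m)) and ((x of vial_small_mid in the frame of tray between -0.018 and 0.018 m and y of vial_small_mid in the frame of tray between 0.008 and 0.044 m) or (x of vial_brown_mid in the frame of tray between -0.018 and 0.018 m and y of vial_brown_mid in the frame of tray between 0.008 and 0.044 m) or (x of vial_tall_mid in the frame of tray between -0.018 and 0.018 m and y of vial_tall_mid in the frame of tray between 0.008 and 0.044 m) or (x of dropper_mid in the frame of tray between -0.018 and 0.018 m and y of dropper_mid in the frame of tray between 0.008 and 0.044 m)) and ((x of vial_small_mid in the frame of tray between -0.018 and 0.018 m and y of vial_small_mid in the frame of tray between -0.044 and -0.008 m) or (x of vial_brown_mid in the frame of tray between -0.018 and 0.018 m and y of vial_brown_mid in the frame of tray between -0.044 and -0.008 m) or (x of vial_tall_mid in the frame of tray between -0.018 and 0.018 m and y of vial_tall_mid in the frame of tray between -0.044 and -0.008 m) or (x of dropper_mid in the frame of tray between -0.018 and 0.018 m and y of dropper_mid in the frame of tray between -0.044 and -0.008 m)) and ((x of vial_small_mid in the frame of tray between -0.018 and 0.018 m and y of vial_small_mid in the frame of tray between -0.096 and -0.06 m) or (x of vial_brown_mid in the frame of tray between -0.018 and 0.018 m and y of vial_brown_mid in the frame of tray between -0.096 and -0.06 m) or (x of vial_tall_mid in the frame of tray between -0.018 and 0.018 m and y of vial_tall_mid in the frame of tray between -0.096 and -0.06 m) or (x of dropper_mid in the frame of tray between -0.018 and 0.018 m and y of dropper_mid in the frame of tray between -0.096 and -0.06 m)) and height (world z) of vial_small_mid between 0.024 and 0.036 m and angle between each of vial_small_mid, vial_brown_mid, vial_tall_mid, dropper_mid's own z axis and vertical below 0.15 rad and height (world z) of vial_brown_mid between 0.027 and 0.039 m and height (world z) of vial_tall_mid between 0.03 and 0.042 m and height (world z) of dropper_mid between 0.039 and 0.051 m and linear speed of each of vial_small, vial_brown, vial_tall, dropper below 0.02 m/s and angle between buffer_bottle_mid's own z axis and vertical below 0.3 rad); the robot touches nothing.
It fails at once if the bottle with the wide yellow cap is knocked over (tilted more than 0.5 rad) (angle between buffer_bottle_mid's own z axis and vertical above 0.5 rad).
It also fails if it takes over 134 s, if anything falls off the work surface, if the arm or the gripper's body presses on something with over 40 N, if the wrist force passes 120 N, or if a joint passes its speed limit or range.

## Working session

There is one attempt and no reset: what is moved stays moved. The work goes in short steps, Python scripts to look and compute and a tool call to move; the robot and the scene stay as the last step left them, time stands still between calls to the robot, and variables do not carry over. Pictures are saved under pics/ and viewed, at most 14 in all, crops included, and the job is handed in when it is done.

Besides the shell and the picture viewer there is one more tool, called as name([rows], argument=value, ...), one row to a line, values as JSON. jog_arm: Moves the arm, as the interface text tells. Its arguments: {"type":"object","properties":{"steps":{"type":"array","items":{"type":"object","properties":{"travel":{"type":"array","items":{"type":"number"}},"twist":{"type":"array","items":{"type":"number"}}}}},"hand":{"type":"number"},"newtons":{"type":"number"}},"required":["steps"]}

```bash
mkdir -p pics; python3 - <<'E'
from cell import *
import cv2
o=get_obs();print(o, pinch_z)
for n in("top","side"):
    c=capture(n);cv2.imwrite(f"pics/{n}0.png",c["frame"]);print(n,c["camera_matrix"],c["R"],c["t"])
E
```

```text
{'time': 0.0, 'joint_positions': array([ 1.00683250e+00,  2.17766561e-01,  1.61495766e+00,  3.95298792e-05,
        1.31131024e+00, -1.12186802e-01]), 'dq': array([-4.05177743e-05, -6.39152896e-04,  2.35073600e-04,  1.54049725e-04,
       -8.64456061e-04, -1.99748657e-04]), 'joint_torque': array([ 8.79623849e-05, -3.96850598e+01, -3.03853798e+01, -1.94759973e-04,
        9.69032000e-03, -1.68505193e-05]), 'ee_pos': array([272.31913095, 561.53216552, 193.24841893]), 'eef_rot': array([ 2.23977191e-01,  9.74593621e-01, -1.14545739e-03, -4.22954591e-04]), 'force': array([-0.08817872,  0.62882495,  0.08781409]), 'torque': array([ 0.00103468, -0.03754546, -0.01547829]), 'grip_force': 0.0, 'finger_gap': 1.0003367437298927} 18.700000000000003
top [[599.80910979   0.         330.82168017]
 [  0.         599.80910979 237.15513196]
 [  0.           0.           1.        ]] [[ 0.0142547  -0.99980173  0.01390356]
 [-0.99073338 -0.01600103 -0.13487526]
 [ 0.13507099 -0.01185211 -0.99076504]] [ -22.59912183  517.95334897 1159.37943963]
side [[563.51343623   0.         318.66228941]
 [  0.         563.51343623 239.08636709]
 [  0.           0.           1.        ]] [[-0.9998303  -0.01776039  0.00489361]
 [-0.01425679  0.57772778 -0.81610499]
 [ 0.01166716 -0.81603626 -0.57788294]] [ 509.89318442   80.50586732 1016.53170286]
```

View pics/top0.png

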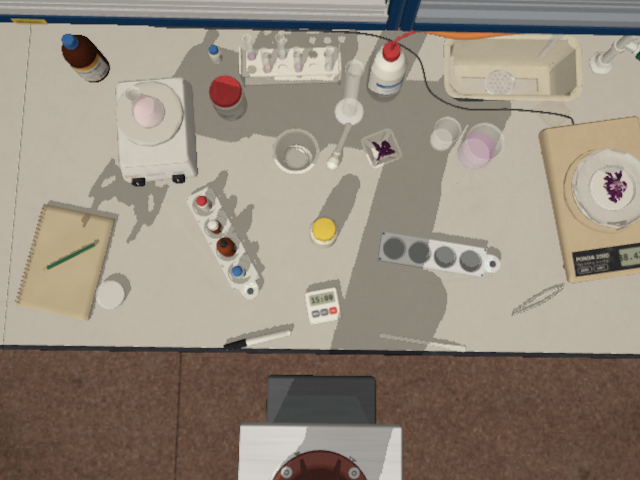

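View pics/side0.png

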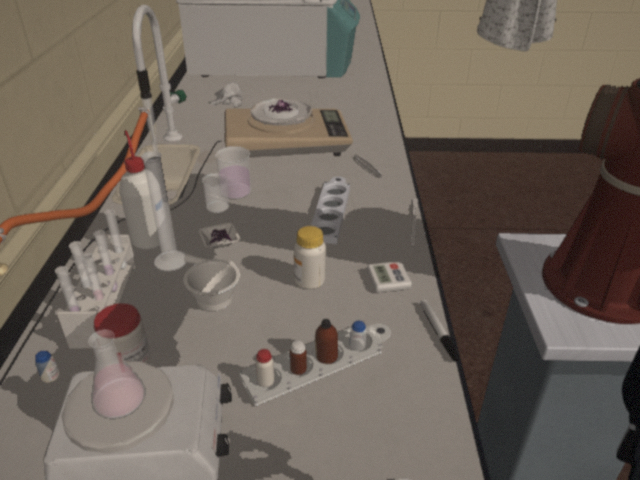

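The top view shows the rack tab at about (250,291). From the tab the bottles are small/blue (238,272), dropper (226,247), brown (214,227) and tall/red (202,203). The tray tab is at (493,264), with pockets 1 to 4 at (470,261), (445,256), (420,252) and (395,248). The buffer bottle is at (324,231). The side view agrees with this order.

```bash
cat > h.py <<'E'
import numpy as np, cv2
from cell import *
from scipy.spatial.transform import Rotation as Ro
def ray(c,uv,z):
    d=c["R"].T@np.linalg.solve(c["camera_matrix"],[*uv,1]); p=-c["R"].T@c["t"]
    return (p+d*(z-p[2])/d[2])[:2]
def blob(m,x,y,r=14):
    k=np.zeros_like(m);cv2.circle(k,(x,y),r,255,-1)
    n,l,s,c=cv2.connectedComponentsWithStats(m&k)
    i=1+np.argmax(s[1:,4]);return c[i],s[i]
def go(xy,yaw,z):
    "remaining move in tool axes for target of TCP, tool y axis at world angle yaw (deg, mod 180)"
    o=get_obs();R=Ro.from_quat(o["eef_rot"]);t=R.inv().apply(np.array([*xy,z])-o["ee_pos"])
    ty=R.as_matrix()[:,1];a=np.degrees(np.arctan2(ty[1],ty[0]))
    d=(yaw-a+90)%180-90
    print("t",round(o["time"],1),"tcp",o["ee_pos"].round(1),"tool y at",a.round(1),"| travel",t.round(1),"twist z",round(-d,1),"j",o["joint_positions"].round(2),"gap",round(o["finger_gap"],2),"grip",round(o["grip_force"],1),"F",o["force"].round(1))
E
python3 - <<'E'
from h import *
c=capture("top");f=c["frame"];hsv=cv2.cvtColor(f,cv2.COLOR_BGR2HSV);H,S,V=cv2.split(hsv)
u=lambda b:(b*255).astype(np.uint8)
red=u(((H<8)|(H>172))&(S>130)&(V>90));blue=u((H>100)&(H<125)&(S>130)&(V>70));yel=u((H>18)&(H<32)&(S>130)&(V>120))
white=u((S<60)&(V>150));black=u(V<50)
for n,m,x,y,z in(("blue",blue,238,272,54),("drop-black",black,228,242,84),("brownwhite",white,214,227,60),("red",red,202,202,66),("yel",yel,324,229,105)):
    try:
        p,s=blob(m,x,y);print(n,p.round(1),s,ray(c,p,z).round(1))
    except Exception as e: print(n,e)
cr=lambda x,y,w,h,k:cv2.resize(f[y:y+h,x:x+w],None,fx=k,fy=k,interpolation=cv2.INTER_CUBIC)
cv2.imwrite("pics/z.png",np.hstack([cr(180,180,90,125,4),np.pad(cr(375,225,133,60,3),((160,160),(0,0),(0,0)))]))
E
```

```text
blue [237.  270.7] [233 266   9  10  67] [447.1 166.6]
drop-black [222.8 243. ] [220 240   6   7  28] [497.1 191.1]
brownwhite [213.1 226.7] [200 213  29  29 491] [531.8 215.3]
red [201.3 200.2] [197 196  10  10  76] [582.7 239.2]
yel [324.2 229.6] [313 218  23  24 426] [522.9  -1.3]
```

View pics/z.png

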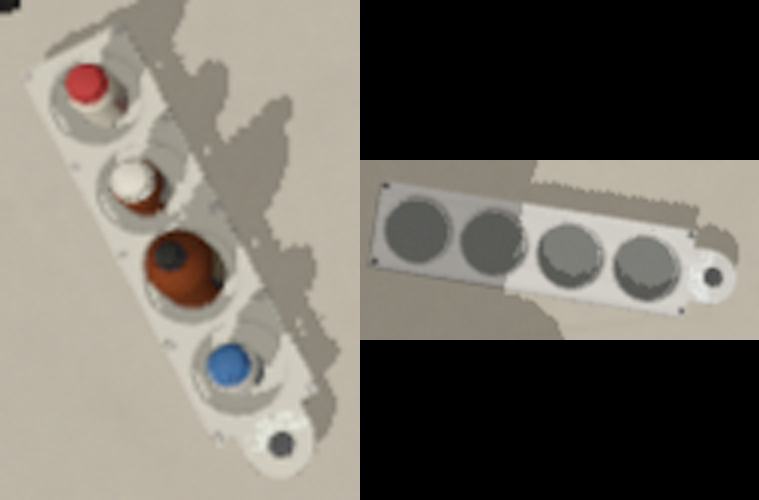

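The crop shows the brown bottle's white cap at (212.8,225) and the dropper cap at (222.5,243.7). The pocket centres 1 to 4 are at (470.3,260.7), (445,257), (419.5,252.3) and (394.3,248.7), and the tray is empty.

```bash
python3 - <<'E'
from h import *
c=capture("top")
P=np.array([ray(c,p,18) for p in((470.3,260.7),(445,257),(419.5,252.3),(394.3,248.7))]);print(P.round(1))
d=(P-P.mean(0)).T@np.array([78,26,-26,-78]);a=np.degrees(np.arctan2(d[1],d[0]));d/=np.linalg.norm(d)
print("tray c",P.mean(0).round(1),"dir",a.round(1),"places",(P.mean(0)+np.outer([78,26,-26,-78],d)).round(1))
e=ray(c,(180+215/4,180+440/4),18)-ray(c,(180+25/4,180+72/4),18);print("rack dir",np.degrees(np.arctan2(e[1],e[0])).round(1),np.linalg.norm(e))
for n,p,z in(("small",(237,270.7),54),("drop",(222.5,243.7),84),("brown",(212.8,225),60),("tall",(201.3,200.2),66)):print(n,ray(c,p,z).round(1))
go((447.1,166.6),0,150)
E
```

```text
[[ 477.2 -296.9]
 [ 483.9 -245.8]
 [ 492.6 -194.3]
 [ 499.1 -143.4]]
tray c [ 488.2 -220.1] dir -98.3 places [[ 477.  -297.3]
 [ 484.5 -245.8]
 [ 492.  -194.4]
 [ 499.5 -142.9]]
rack dir -150.9 211.66608753326844
small [447.  166.7]
drop [495.7 191.7]
brown [535.1 216.1]
tall [582.7 239.3]
t 0.2 tcp [272.5 561.8 193.7] tool y at 64.1 | travel [-329.6 -279.3   44.1] twist z 64.1 j [ 1.01  0.22  1.61 -0.    1.31 -0.11] gap 1.0 grip 0.0 F [0.  0.8 0.2]
```

jog_arm([
  {"travel": [-0.0275,-0.0233,0]},
  {"travel": [-0.0275,-0.0233,0]},
  {"travel": [-0.0275,-0.0233,0]},
  {"travel": [-0.0275,-0.0233,0]},
  {"travel": [-0.0275,-0.0233,0]},
  {"travel": [-0.0275,-0.0233,0]},
  {"travel": [-0.0275,-0.0233,0]},
  {"travel": [-0.0275,-0.0233,0]},
  {"travel": [-0.0275,-0.0233,0]},
  {"travel": [-0.0275,-0.0233,0]},
  {"travel": [-0.0275,-0.0233,0]},
  {"travel": [-0.0275,-0.0233,0]},
], hand=-1, newtons=40)

```text
invalid input at $.steps[0]: expected keys travel, twist
```

jog_arm([
  {"twist": [0,0,8.5]},
  {"twist": [0,0,8.5]},
  {"twist": [0,0,8.5]},
  {"twist": [0,0,8.5]},
  {"twist": [0,0,8.5]},
  {"twist": [0,0,8.5]},
  {"twist": [0,0,8.5]},
  {"twist": [0,0,8.5]},
  {"twist": [0,0,8.5]},
  {"twist": [0,0,8.5]},
  {"twist": [0,0,8.5]},
  {"twist": [0,0,8.5]},
])

```text
invalid input at $.steps[0]: expected keys travel, twist
```

jog_arm([
  {"twist": [0,0,8]},
  {"twist": [0,0,8]},
  {"twist": [0,0,7]},
  {"travel": [0,0,0]},
  {"travel": [0,0,0]},
])

```text
invalid input at $.steps[0]: expected keys travel, twist
```

```bash
python3 - <<'E'
from h import *
go((447,166.7),-61.4,110)
c=capture("wrist");cv2.imwrite("pics/w1.png",c["frame"]);print(c["camera_matrix"],c["T_tool_cam"])
E
```

```text
t 0.2 tcp [272.5 561.8 193.7] tool y at 64.1 | travel [-329.5 -279.2   84.1] twist z -54.5 j [ 1.01  0.22  1.61 -0.    1.31 -0.11] gap 1.0 grip 0.0 F [0.  0.8 0.2]
[[371.64829954   0.         321.60887484]
 [  0.         371.64829954 239.58158357]
 [  0.           0.           1.        ]] [[-1.93774596e-03 -9.61525818e-01 -2.74707749e-01  6.95617833e+01]
 [ 9.99998110e-01 -1.90610250e-03 -3.82135342e-04 -1.65872178e+00]
 [-1.56188130e-04 -2.74707970e-01  9.61527694e-01 -1.78871072e+02]
 [ 0.00000000e+00  0.00000000e+00  0.00000000e+00  1.00000000e+00]]
```

View pics/w1.png

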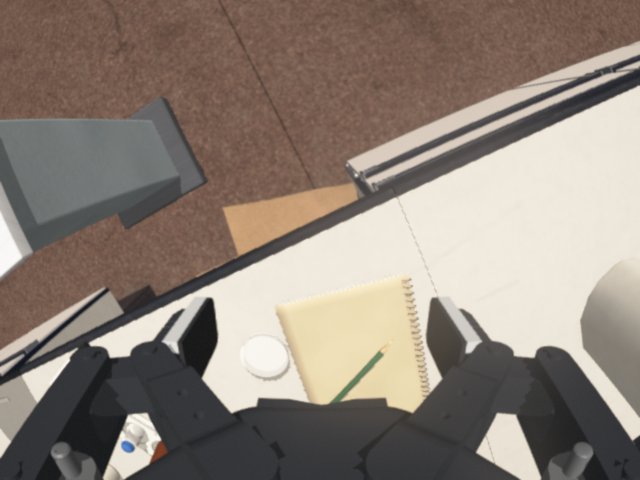

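The moves were refused because each row needs both keys. The wrist picture still shows the start pose, with the notebook under the gripper. I'll repeat the moves.

jog_arm([
  {"travel": [-0.0275,-0.0233,0],"twist": [0,0,0]},
  {"travel": [-0.0275,-0.0233,0],"twist": [0,0,0]},
  {"travel": [-0.0275,-0.0233,0],"twist": [0,0,0]},
  {"travel": [-0.0275,-0.0233,0],"twist": [0,0,0]},
  {"travel": [-0.0275,-0.0233,0],"twist": [0,0,0]},
  {"travel": [-0.0275,-0.0233,0],"twist": [0,0,0]},
  {"travel": [-0.0275,-0.0233,0],"twist": [0,0,0]},
  {"travel": [-0.0275,-0.0233,0],"twist": [0,0,0]},
  {"travel": [-0.0275,-0.0233,0],"twist": [0,0,0]},
  {"travel": [-0.0275,-0.0233,0],"twist": [0,0,0]},
  {"travel": [-0.0275,-0.0233,0],"twist": [0,0,0]},
  {"travel": [-0.0275,-0.0233,0],"twist": [0,0,0]},
], hand=-1, newtons=40)

```text
time: 1.45
ee_pos: [448.0, 165.3, 194.7]
eef_rot: [0.224, 0.975, 0.0, 0.0]
force: [-0.7, 0.2, -0.2]
finger_gap: 0.998
grip_force: 0.0
```

jog_arm([
  {"travel": [0,0,0],"twist": [0,0,8.5]},
  {"travel": [0,0,0],"twist": [0,0,8.5]},
  {"travel": [0,0,0],"twist": [0,0,8.5]},
  {"travel": [0,0,0],"twist": [0,0,8.5]},
  {"travel": [0,0,0],"twist": [0,0,8.5]},
  {"travel": [0,0,0],"twist": [0,0,8.5]},
  {"travel": [0,0,0],"twist": [0,0,8.5]},
  {"travel": [0,0,0],"twist": [0,0,8.5]},
  {"travel": [0,0,0],"twist": [0,0,8.5]},
  {"travel": [0,0,0],"twist": [0,0,8.5]},
  {"travel": [0,0,0],"twist": [0,0,8.5]},
  {"travel": [0,0,0],"twist": [0,0,8.5]},
])

```text
time: 2.65
ee_pos: [447.5, 166.6, 194.5]
eef_rot: [0.9, 0.436, -0.0, -0.0]
force: [0.5, -0.8, 0.2]
finger_gap: 1.001
grip_force: 0.0
```

jog_arm([
  {"travel": [0,0,0],"twist": [0,0,8]},
  {"travel": [0,0,0],"twist": [0,0,8]},
  {"travel": [0,0,0],"twist": [0,0,7.4]},
  {"travel": [0,0,0],"twist": [0,0,0]},
  {"travel": [0,0,0],"twist": [0,0,0]},
])

```text
time: 3.15
ee_pos: [447.6, 166.7, 194.6]
eef_rot: [0.968, 0.249, -0.0, 0.0]
force: [-0.8, 0.1, -0.3]
finger_gap: 1.002
grip_force: 0.0
```

```bash
python3 - <<'E'
from h import *
go((447,166.7),-61.4,110)
c=capture("wrist");cv2.imwrite("pics/w2.png",c["frame"])
E
```

```text
t 3.1 tcp [447.6 166.7 194.6] tool y at -61.1 | travel [-0.5 -0.3 84.6] twist z 0.3 j [ 0.21 -0.1   1.95 -0.    1.3   1.28] gap 1.0 grip 0.0 F [-0.8  0.1 -0.3]
```

View pics/w2.png

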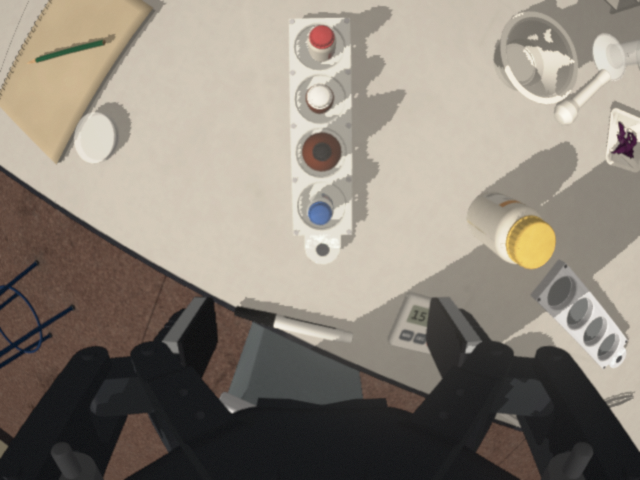

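The wrist view shows the row aligned with the tool's x axis. The caps are at blue (320,212), black (321,152), white (319,96) and red (321,37). I'll cross-check these against the top-view positions.

```bash
cat >> h.py <<'E'
def wray(c,o,uv,z):
    K=c["camera_matrix"];d=(np.array(uv)-K[:2,2])/K[0,0];r=np.hypot(*d)
    v=np.array([*(d/max(r,1e-9)*np.sin(r)),np.cos(r)]);T=c["T_tool_cam"];R=Ro.from_quat(o["eef_rot"]).as_matrix()
    p=o["ee_pos"]+R@T[:3,3];v=R@T[:3,:3]@v
    return (p+v*(z-p[2])/v[2])[:2]
E
python3 - <<'E'
from h import *
o=get_obs();c=capture("wrist")
for n,p,z in(("small",(320,212),54),("drop",(321.5,151.5),84),("brown",(319.5,96),60),("tall",(321,37),66),("tab",(322,249.5),18),("yel",(530,243),105)):print(n,wray(c,o,p,z).round(1))
E
```

```text
small [449.4 168.2]
drop [497.5 193.1]
brown [537.  216.7]
tall [581.5 239.6]
tab [410.1 144.6]
yel [522.7   6.3]
```

jog_arm([
  {"travel": [0.001,0,0.02],"twist": [0,0,0]},
  {"travel": [0,0,0.03],"twist": [0,0,0]},
  {"travel": [0,0,0.03],"twist": [0,0,0]},
  {"travel": [0,0,0.03],"twist": [0,0,0]},
  {"travel": [0,0,0.025],"twist": [0,0,0]},
  {"travel": [0,0,0.02],"twist": [0,0,0]},
  {"travel": [0,0,0.01],"twist": [0,0,0]},
  {"travel": [0,0,0.005],"twist": [0,0,0]},
  {"travel": [0,0,0],"twist": [0,0,0]},
  {"travel": [0,0,0],"twist": [0,0,0]},
])

```text
time: 4.25
ee_pos: [449.6, 167.4, 25.6]
eef_rot: [0.969, 0.248, 0.001, 0.0]
force: [-0.1, -0.5, -0.4]
finger_gap: 0.999
grip_force: 0.0
```

jog_arm([
  {"travel": [0,0,0],"twist": [0,0,0]},
  {"travel": [0,0,0],"twist": [0,0,0]},
  {"travel": [0,0,0],"twist": [0,0,0]},
  {"travel": [0,0,0],"twist": [0,0,0]},
  {"travel": [0,0,0],"twist": [0,0,0]},
  {"travel": [0,0,0],"twist": [0,0,0]},
  {"travel": [0,0,0],"twist": [0,0,0]},
  {"travel": [0,0,0],"twist": [0,0,0]},
  {"travel": [0,0,0],"twist": [0,0,0]},
  {"travel": [0,0,0],"twist": [0,0,0]},
], hand=1, newtons=40)

```text
time: 5.25
ee_pos: [448.5, 167.2, 24.6]
eef_rot: [0.969, 0.248, -0.0, 0.0]
force: [-0.2, -0.0, 0.1]
finger_gap: -0.003
grip_force: 0.0
```

```bash
python3 - <<'E'
from h import *
c=capture("wrist")["frame"];s=capture("side")["frame"]
s=cv2.resize(s[270:430,220:420],(600,480));cv2.imwrite("pics/m.png",np.hstack([c[:480,120:520][::1],s])[:, :800] if 0 else cv2.resize(np.hstack([c[:,120:520],s]),(800,384)))
E
```

```text
(no output)
```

View pics/m.png

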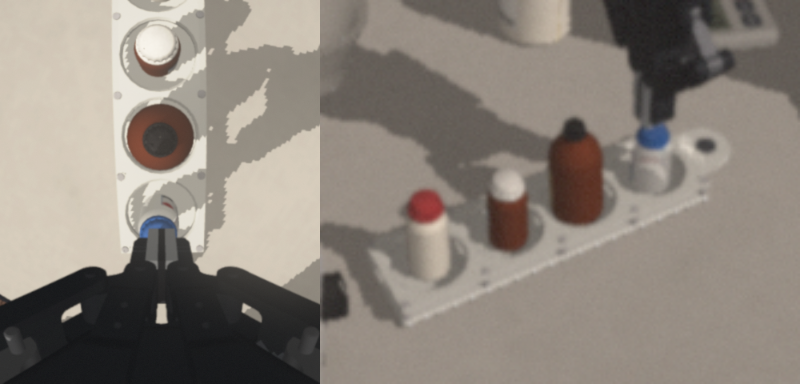

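The fingers closed without the bottle, and the blue cap is just in front of them (tool +x). I need a larger view to see which is off.

```bash
python3 - <<'E'
from h import *
c=capture("wrist")["frame"];s=capture("side")["frame"]
A=cv2.resize(c[200:320,260:380],(480,480),interpolation=cv2.INTER_CUBIC);B=cv2.resize(s[280:380,310:390],(320,400),interpolation=cv2.INTER_CUBIC)
cv2.imwrite("pics/m2.png",np.hstack([A,np.pad(B,((0,80),(0,0),(0,0)))]))
E
```

```text
(no output)
```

View pics/m2.png

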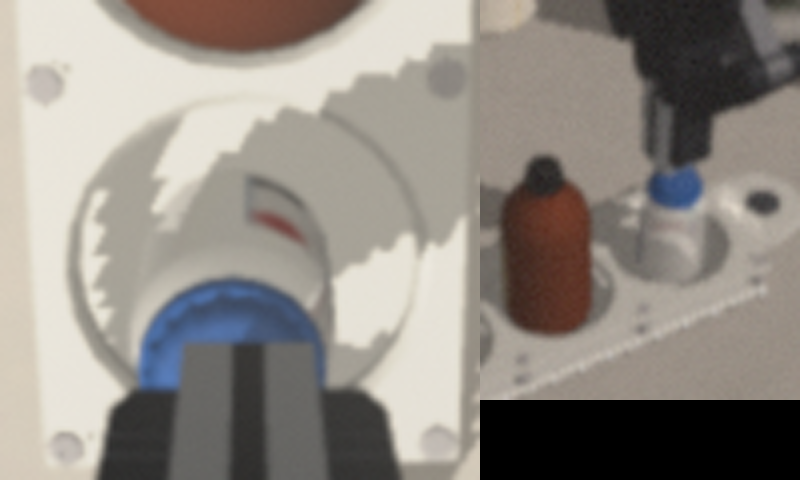

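The fingertips appear to be above the blue cap, though the reported TCP z is 24.6. I'll project known points to check this.

```bash
python3 - <<'E'
from h import *
go((448,167),-61.4,24)
s=capture("side");t=capture("top")
for z in(20,30,40,54,60,70):
    l=[]
    for c in(s,t):
        v=c["camera_matrix"]@(c["R"]@np.array([448.5,167.2,z])+c["t"]);l.append((v[:2]/v[2]).round(1))
    print(z,*l)
A=cv2.resize(t["frame"][230:310,190:290],(500,400),interpolation=cv2.INTER_CUBIC);B=cv2.resize(s["frame"][260:380,315:390],(250,400),interpolation=cv2.INTER_CUBIC)
cv2.imwrite("pics/m3.png",np.hstack([A,B]))
E
```

```text
t 5.5 tcp [448.5 167.2  24.6] tool y at -61.3 | travel [-0.6 -0.1  0.6] twist z 0.1 j [ 0.21  0.13  2.07 -0.    0.94  1.28] gap -0.0 grip 0.0 F [-0.2 -0.1  0. ]
20 [356.5 338.7] [239.2 271.3]
30 [356.7 334. ] [238.5 270.9]
40 [357.  329.3] [237.8 270.5]
54 [357.4 322.6] [236.8 269.9]
60 [357.6 319.7] [236.3 269.7]
70 [357.9 314.8] [235.6 269.3]
```

View pics/m3.png

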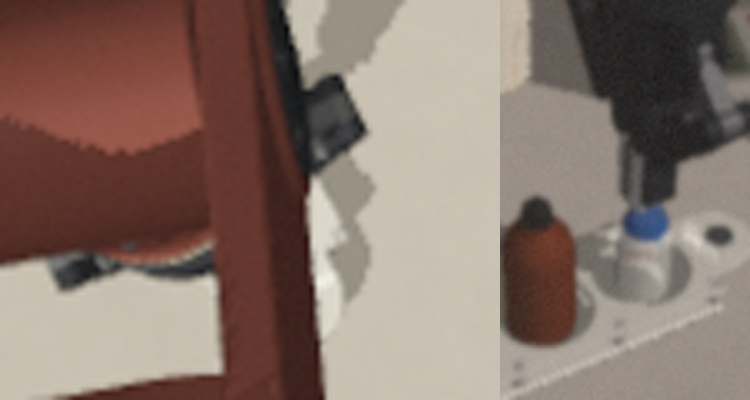

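In the side view the fingertip is at about row 321, which is z≈56. So the real fingertips are about 31 mm behind the reported TCP. I'll open, lower carefully while watching the force, and look again.

jog_arm([
  {"travel": [0,0,0],"twist": [0,0,0]},
  {"travel": [0,0,0],"twist": [0,0,0]},
  {"travel": [0,0,0],"twist": [0,0,0]},
  {"travel": [0,0,0],"twist": [0,0,0]},
  {"travel": [0,0,0],"twist": [0,0,0]},
  {"travel": [0,0,0],"twist": [0,0,0]},
  {"travel": [0,0,0],"twist": [0,0,0]},
  {"travel": [0,0,0],"twist": [0,0,0]},
], hand=-1)

```text
time: 6.35
ee_pos: [448.6, 167.2, 24.6]
eef_rot: [0.969, 0.248, 0.0, 0.0]
force: [-0.1, 0.4, 0.3]
finger_gap: 1.004
grip_force: 0.0
```

jog_arm([
  {"travel": [0,0,0.005],"twist": [0,0,0]},
  {"travel": [0,0,0.005],"twist": [0,0,0]},
  {"travel": [0,0,0.005],"twist": [0,0,0]},
  {"travel": [0,0,0.005],"twist": [0,0,0]},
  {"travel": [0,0,0],"twist": [0,0,0]},
  {"travel": [0,0,0],"twist": [0,0,0]},
])

```text
time: 6.95
ee_pos: [448.3, 167.1, 4.3]
eef_rot: [0.969, 0.248, -0.0, -0.0]
force: [0.4, 0.1, -0.4]
finger_gap: 1.0
grip_force: 0.0
```

```bash
python3 - <<'E'
from h import *
go((448,167),-61.4,24)
s=capture("side");c=capture("wrist")
B=cv2.resize(s["frame"][260:380,300:400],(400,480),interpolation=cv2.INTER_CUBIC)
cv2.imwrite("pics/m4.png",np.hstack([cv2.resize(c["frame"][150:390,220:420],(400,480)),B]))
E
```

```text
t 7.0 tcp [448.3 167.1   4.3] tool y at -61.3 | travel [ -0.3  -0.  -19.7] twist z 0.1 j [0.21 0.17 2.08 0.   0.9  1.28] gap 1.0 grip 0.0 F [ 0.4  0.1 -0.4]
```

View pics/m4.png

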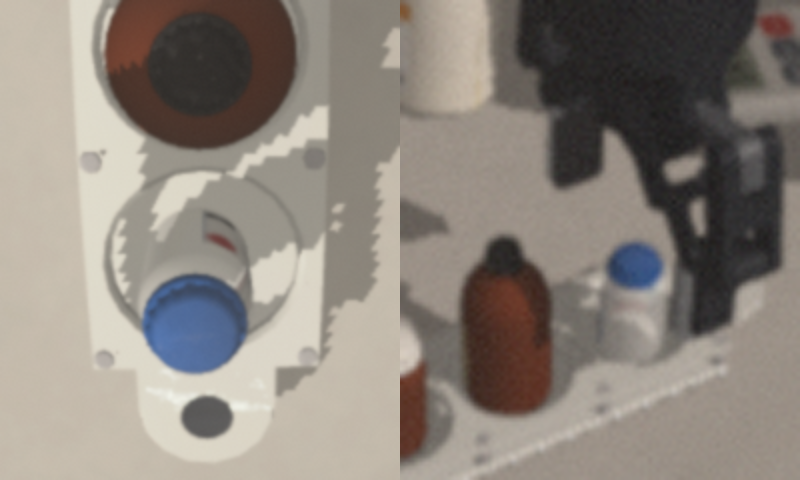

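The blue bottle stands between the open fingers, undisturbed. In the side view the finger tips are at about (377.5,342.5) and (343.8,306). I'll compute their heights.

```bash
python3 - <<'E'
from h import *
s=capture("side");n=np.array([.485,-.875])
for q in(42,50,57):
  for sg in(-1,1):
    p=np.array([448.3,167.1])+sg*q*n;l=[]
    for z in(10,30,50,70):
        v=s["camera_matrix"]@(s["R"]@np.array([*p,z])+s["t"]);l.append((v[:2]/v[2]).round(0))
    print(q,sg,*l)
E
```

```text
42 -1 [371. 361.] [372. 352.] [372. 342.] [373. 332.]
42 1 [343. 326.] [343. 317.] [344. 308.] [344. 298.]
50 -1 [374. 365.] [374. 355.] [375. 346.] [376. 336.]
50 1 [340. 323.] [341. 314.] [341. 305.] [341. 295.]
57 -1 [376. 368.] [377. 359.] [378. 349.] [379. 339.]
57 1 [338. 321.] [339. 312.] [339. 302.] [339. 293.]
```

The tips are at z≈53 while open with TCP z = 4, so the real tips are about 33 mm (shut) to 47 mm (open) above the reported TCP. I'll lower 11 mm more and close.

jog_arm([
  {"travel": [0,0,0.005],"twist": [0,0,0]},
  {"travel": [0,0,0.006],"twist": [0,0,0]},
  {"travel": [0,0,0],"twist": [0,0,0]},
  {"travel": [0,0,0],"twist": [0,0,0]},
])

```text
time: 7.5
ee_pos: [448.1, 167.1, -6.8]
eef_rot: [0.969, 0.248, -0.001, -0.0]
force: [-0.3, 0.1, -0.7]
finger_gap: 0.996
grip_force: 0.0
```

jog_arm([
  {"travel": [0,0,0],"twist": [0,0,0]},
  {"travel": [0,0,0],"twist": [0,0,0]},
  {"travel": [0,0,0],"twist": [0,0,0]},
  {"travel": [0,0,0],"twist": [0,0,0]},
  {"travel": [0,0,0],"twist": [0,0,0]},
  {"travel": [0,0,0],"twist": [0,0,0]},
  {"travel": [0,0,0],"twist": [0,0,0]},
  {"travel": [0,0,0],"twist": [0,0,0]},
  {"travel": [0,0,0],"twist": [0,0,0]},
], hand=1, newtons=40)

```text
time: 8.4
ee_pos: [448.9, 167.3, -6.2]
eef_rot: [0.969, 0.248, 0.0, 0.0]
force: [0.8, -0.2, 2.8]
finger_gap: 0.257
grip_force: 40.0
```

```bash
python3 - <<'E'
from h import *
go((448,167),-61.4,24)
s=capture("side");c=capture("wrist")
B=cv2.resize(s["frame"][260:380,300:400],(400,480),interpolation=cv2.INTER_CUBIC)
cv2.imwrite("pics/m5.png",np.hstack([cv2.resize(c["frame"][150:390,220:420],(400,480)),B]))
E
```

```text
t 8.4 tcp [448.9 167.3  -6.2] tool y at -61.3 | travel [ -0.9  -0.2 -30.2] twist z 0.1 j [0.21 0.19 2.08 0.   0.87 1.28] gap 0.26 grip 40.0 F [ 0.8 -0.2  2.8]
```

View pics/m5.png

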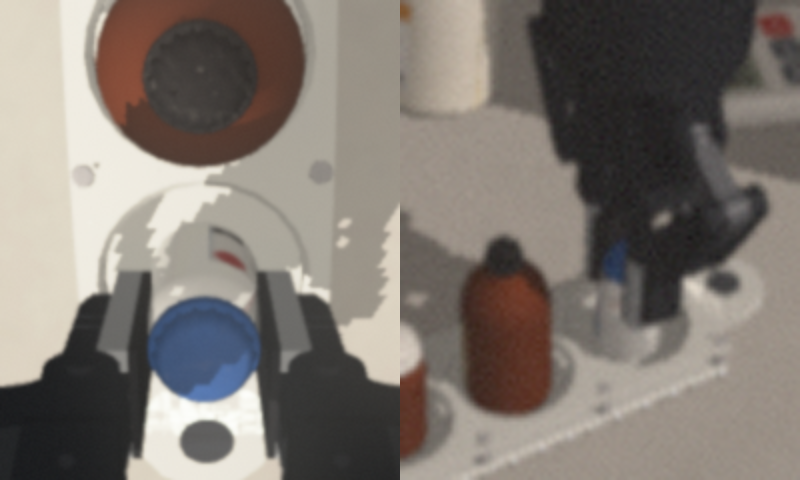

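The small bottle is gripped (gap 0.26, 40 N, cap centred between the pads). Next I lift it clear of the buffer bottle and carry it to the tray.

jog_arm([
  {"travel": [0,0,-0.01],"twist": [0,0,0]},
  {"travel": [0,0,-0.02],"twist": [0,0,0]},
  {"travel": [0,0,-0.025],"twist": [0,0,0]},
  {"travel": [0,0,-0.025],"twist": [0,0,0]},
  {"travel": [0,0,-0.025],"twist": [0,0,0]},
  {"travel": [0,0,-0.02],"twist": [0,0,0]},
  {"travel": [0,0,-0.01],"twist": [0,0,0]},
  {"travel": [0,0,0],"twist": [0,0,0]},
])

```text
time: 9.3
ee_pos: [449.7, 167.4, 130.3]
eef_rot: [0.969, 0.248, 0.002, 0.0]
force: [-0.6, 0.1, 0.3]
finger_gap: 0.251
grip_force: 39.8
```

jog_arm([
  {"travel": [-0.006,0.013,0],"twist": [0,0,0]},
  {"travel": [-0.012,0.026,0],"twist": [0,0,0]},
  {"travel": [-0.02,0.042,0],"twist": [0,0,0]},
  {"travel": [-0.02,0.042,0],"twist": [0,0,0]},
  {"travel": [-0.02,0.042,0],"twist": [0,0,0]},
  {"travel": [-0.02,0.042,0],"twist": [0,0,0]},
  {"travel": [-0.02,0.042,0],"twist": [0,0,0]},
  {"travel": [-0.02,0.042,0],"twist": [0,0,0]},
  {"travel": [-0.02,0.042,0],"twist": [0,0,0]},
  {"travel": [-0.02,0.042,0],"twist": [0,0,0]},
  {"travel": [-0.014,0.03,0],"twist": [0,0,0]},
  {"travel": [-0.007,0.016,0],"twist": [0,0,0]},
])

```text
time: 10.5
ee_pos: [475.1, -299.8, 126.8]
eef_rot: [0.969, 0.247, -0.001, -0.001]
force: [0.5, 0.2, -1.6]
finger_gap: 0.259
grip_force: 39.8
```

jog_arm([
  {"travel": [0,0,0],"twist": [0,0,-5]},
  {"travel": [0,0,0],"twist": [0,0,-8]},
  {"travel": [0,0,0],"twist": [0,0,-8]},
  {"travel": [0,0,0],"twist": [0,0,-8]},
  {"travel": [0,0,0],"twist": [0,0,-8]},
  {"travel": [0,0,0],"twist": [0,0,-8]},
  {"travel": [0,0,0],"twist": [0,0,-8]},
  {"travel": [0,0,0],"twist": [0,0,0]},
  {"travel": [0,0,0],"twist": [0,0,0]},
])

```text
time: 11.4
ee_pos: [475.8, -296.5, 127.6]
eef_rot: [0.757, 0.653, -0.0, -0.001]
force: [0.3, 0.3, -0.3]
finger_gap: 0.256
grip_force: 39.8
```

```bash
python3 - <<'E'
from h import *
go((477,-297.3),-8.3,-6.2)
s=capture("side");c=capture("wrist")
B=cv2.resize(s["frame"][130:290,260:400],(420,480),interpolation=cv2.INTER_CUBIC)
cv2.imwrite("pics/m6.png",np.hstack([cv2.resize(c["frame"][150:390,225:415],(380,480)),B]))
E
```

```text
t 11.4 tcp [ 475.8 -296.5  127.6] tool y at -8.4 | travel [ -0.8   1.5 133.8] twist z -0.1 j [-0.68  0.15  1.82  0.    1.17 -0.54] gap 0.26 grip 39.8 F [ 0.3  0.3 -0.3]
```

View pics/m6.png

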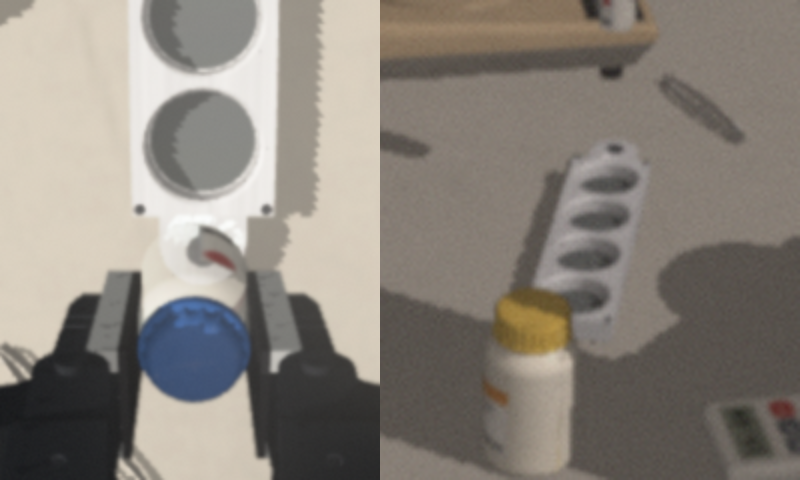

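The small bottle is held upright, and the tray below shows pocket 1 at wrist pixel (325.5,221.5) and pocket 2 at (325,158). I'll check their positions by casting wrist rays.

```bash
python3 - <<'E'
from h import *
o=get_obs();c=capture("wrist")
for dz in(0,32):
    q=dict(o);q["ee_pos"]=o["ee_pos"]+[0,0,dz]
    print(dz,[wray(c,q,p,18).round(1) for p in((325.5,221.5),(325,158))])
E
```

```text
0 [array([ 478.6, -296.8]), array([ 485.6, -246.7])]
32 [array([ 477.8, -304.2]), array([ 485.6, -248.6])]
```

jog_arm([
  {"travel": [-0.001,0.002,0.01],"twist": [0,0,0]},
  {"travel": [0,0,0.02],"twist": [0,0,0]},
  {"travel": [0,0,0.025],"twist": [0,0,0]},
  {"travel": [0,0,0.025],"twist": [0,0,0]},
  {"travel": [0,0,0.02],"twist": [0,0,0]},
  {"travel": [0,0,0.012],"twist": [0,0,0]},
  {"travel": [0,0,0.008],"twist": [0,0,0]},
  {"travel": [0,0,0],"twist": [0,0,0]},
  {"travel": [0,0,0],"twist": [0,0,0]},
])

```text
time: 12.45
ee_pos: [478.8, -299.5, 9.3]
eef_rot: [0.756, 0.654, 0.0, 0.001]
force: [0.0, 0.6, -0.2]
finger_gap: 0.254
grip_force: 39.8
```

jog_arm([
  {"travel": [0,0,0.004],"twist": [0,0,0]},
  {"travel": [0,0,0.004],"twist": [0,0,0]},
  {"travel": [0,0,0.004],"twist": [0,0,0]},
  {"travel": [0,0,0],"twist": [0,0,0]},
  {"travel": [0,0,0],"twist": [0,0,0]},
  {"travel": [0,0,0],"twist": [0,0,0]},
])

```text
time: 13.05
ee_pos: [478.2, -299.0, -3.3]
eef_rot: [0.756, 0.654, 0.0, 0.0]
force: [-0.1, 0.0, -0.1]
finger_gap: 0.257
grip_force: 39.8
```

```bash
python3 - <<'E'
from h import *
go((477.5,-297),-8.3,-6.2)
s=capture("side");c=capture("wrist")
B=cv2.resize(s["frame"][130:290,260:400],(420,480),interpolation=cv2.INTER_CUBIC)
cv2.imwrite("pics/m7.png",np.hstack([cv2.resize(c["frame"][150:390,225:415],(380,480)),B]))
E
```

```text
t 13.1 tcp [ 478.2 -299.    -3.3] tool y at -8.3 | travel [ 1.9 -1.   2.9] twist z 0.0 j [-0.68  0.34  1.88  0.    0.92 -0.54] gap 0.26 grip 39.8 F [-0.1  0.  -0.1]
```

View pics/m7.png

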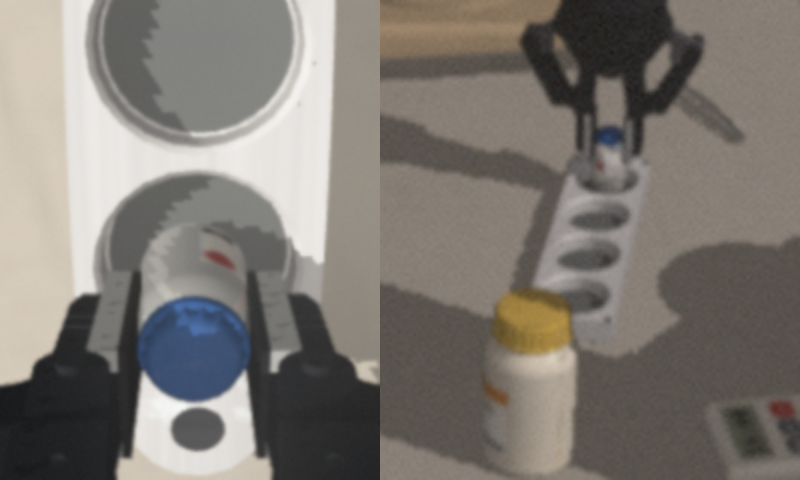

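Both views show the small bottle over or in pocket 1, clear of the walls. I'll lower the last 3 mm, release and rise.

jog_arm([
  {"travel": [0.002,-0.001,0.002],"twist": [0,0,0]},
  {"travel": [0,0,0.0015],"twist": [0,0,0]},
  {"travel": [0,0,0],"twist": [0,0,0]},
  {"travel": [0,0,0],"twist": [0,0,0]},
])

```text
time: 13.55
ee_pos: [477.4, -296.6, -6.1]
eef_rot: [0.756, 0.654, 0.0, -0.0]
force: [-1.6, 1.4, 5.0]
finger_gap: 0.258
grip_force: 40.5
```

jog_arm([
  {"travel": [0,0,0],"twist": [0,0,0]},
  {"travel": [0,0,0],"twist": [0,0,0]},
  {"travel": [0,0,0],"twist": [0,0,0]},
  {"travel": [0,0,0],"twist": [0,0,0]},
  {"travel": [0,0,0],"twist": [0,0,0]},
  {"travel": [0,0,0],"twist": [0,0,0]},
  {"travel": [0,0,0],"twist": [0,0,0]},
  {"travel": [0,0,0],"twist": [0,0,0]},
], hand=-1)

```text
time: 14.35
ee_pos: [477.4, -296.8, -6.9]
eef_rot: [0.756, 0.654, -0.0, -0.0]
force: [-0.1, -0.2, -0.1]
finger_gap: 1.0
grip_force: 0.0
```

jog_arm([
  {"travel": [0,0,-0.01],"twist": [0,0,0]},
  {"travel": [0,0,-0.02],"twist": [0,0,0]},
  {"travel": [0,0,-0.03],"twist": [0,0,0]},
  {"travel": [0,0,-0.03],"twist": [0,0,0]},
  {"travel": [0,0,-0.02],"twist": [0,0,0]},
  {"travel": [0,0,-0.02],"twist": [0,0,0]},
  {"travel": [0,0,0],"twist": [0,0,0]},
  {"travel": [0,0,0],"twist": [0,0,0]},
])

```text
time: 15.15
ee_pos: [477.7, -297.0, 123.7]
eef_rot: [0.756, 0.654, 0.0, 0.001]
force: [-0.1, 0.5, -0.3]
finger_gap: 1.0
grip_force: 0.0
```

```bash
python3 - <<'E'
from h import *
go((496.6,192.4),-61.3,-6.5)
c=capture("side")
H,S,V=cv2.split(cv2.cvtColor(c["frame"],cv2.COLOR_BGR2HSV));m=((H>100)&(H<125)&(S>110)&(V>60)).astype(np.uint8)*255
p,s=blob(m,463 if 0 else 336,175,25);print(p,s)
for q in((477.5,-297,48),):
    v=c["camera_matrix"]@(c["R"]@np.array(q)+c["t"]);print(v[:2]/v[2])
E
```

```text
t 15.2 tcp [ 477.7 -297.   123.7] tool y at -8.3 | travel [487.2 -52.  129.8] twist z 53.0 j [-0.68  0.16  1.82 -0.    1.16 -0.54] gap 1.0 grip 0.0 F [-0.1  0.5 -0.3]
[336.5        176.63636364] [334 175   6   4  22]
[335.96963481 176.63514877]
```

The small bottle stands in tray place 1: its cap is seen at (336.5,176.6), exactly as predicted. Next is the dropper.

jog_arm([
  {"travel": [0.02,-0.002,0],"twist": [0,0,0]},
  {"travel": [0.04,-0.004,0],"twist": [0,0,0]},
  {"travel": [0.047,-0.005,0],"twist": [0,0,0]},
  {"travel": [0.047,-0.005,0],"twist": [0,0,0]},
  {"travel": [0.047,-0.005,0],"twist": [0,0,0]},
  {"travel": [0.047,-0.005,0],"twist": [0,0,0]},
  {"travel": [0.047,-0.005,0],"twist": [0,0,0]},
  {"travel": [0.047,-0.005,0],"twist": [0,0,0]},
  {"travel": [0.047,-0.005,0],"twist": [0,0,0]},
  {"travel": [0.047,-0.005,0],"twist": [0,0,0]},
  {"travel": [0.035,-0.004,0],"twist": [0,0,0]},
  {"travel": [0.016,-0.002,0],"twist": [0,0,0]},
])

```text
time: 16.4
ee_pos: [493.9, 195.9, 121.6]
eef_rot: [0.755, 0.656, -0.001, -0.001]
force: [0.3, 0.4, 0.2]
finger_gap: 0.998
grip_force: 0.0
```

jog_arm([
  {"travel": [0,0,0],"twist": [0,0,5]},
  {"travel": [0,0,0],"twist": [0,0,8]},
  {"travel": [0,0,0],"twist": [0,0,8]},
  {"travel": [0,0,0],"twist": [0,0,8]},
  {"travel": [0,0,0],"twist": [0,0,8]},
  {"travel": [0,0,0],"twist": [0,0,8]},
  {"travel": [0,0,0],"twist": [0,0,8]},
  {"travel": [0,0,0],"twist": [0,0,0]},
  {"travel": [0,0,0],"twist": [0,0,0]},
])

```text
time: 17.3
ee_pos: [495.2, 192.2, 122.2]
eef_rot: [0.968, 0.249, -0.001, 0.0]
force: [0.1, -0.1, -0.3]
finger_gap: 0.994
grip_force: 0.0
```

```bash
python3 - <<'E'
from h import *
go((496.6,192.4),-61.3,-6.5)
E
```

```text
t 17.3 tcp [495.2 192.2 122.2] tool y at -61.1 | travel [  1.5   0.6 128.7] twist z 0.2 j [ 0.24  0.09  1.9  -0.    1.15  1.31] gap 0.99 grip 0.0 F [ 0.1 -0.1 -0.3]
```

jog_arm([
  {"travel": [0.0015,0.0005,0.015],"twist": [0,0,0]},
  {"travel": [0,0,0.03],"twist": [0,0,0]},
  {"travel": [0,0,0.03],"twist": [0,0,0]},
  {"travel": [0,0,0.02],"twist": [0,0,0]},
  {"travel": [0,0,0.012],"twist": [0,0,0]},
  {"travel": [0,0,0.006],"twist": [0,0,0]},
  {"travel": [0,0,0.004],"twist": [0,0,0]},
  {"travel": [0,0,0.003],"twist": [0,0,0]},
  {"travel": [0,0,0.002],"twist": [0,0,0]},
  {"travel": [0,0,0],"twist": [0,0,0]},
])

```text
time: 18.3
ee_pos: [498.2, 193.0, 1.6]
eef_rot: [0.969, 0.248, 0.001, -0.0]
force: [-0.1, -0.3, -0.0]
finger_gap: 0.998
grip_force: 0.0
```

jog_arm([
  {"travel": [0,0,0.003],"twist": [0,0,0]},
  {"travel": [0,0,0.003],"twist": [0,0,0]},
  {"travel": [0,0,0],"twist": [0,0,0]},
])

```text
time: 18.6
ee_pos: [497.3, 192.8, -5.3]
eef_rot: [0.969, 0.248, -0.0, -0.0]
force: [0.0, -0.8, -1.1]
finger_gap: 1.001
grip_force: 0.0
```

jog_arm([
  {"travel": [0,0,0],"twist": [0,0,0]},
  {"travel": [0,0,0],"twist": [0,0,0]},
  {"travel": [0,0,0],"twist": [0,0,0]},
  {"travel": [0,0,0],"twist": [0,0,0]},
  {"travel": [0,0,0],"twist": [0,0,0]},
  {"travel": [0,0,0],"twist": [0,0,0]},
  {"travel": [0,0,0],"twist": [0,0,0]},
  {"travel": [0,0,0],"twist": [0,0,0]},
], hand=1, newtons=40)

```text
time: 19.4
ee_pos: [498.0, 193.1, -4.6]
eef_rot: [0.969, 0.248, 0.0, -0.0]
force: [-0.6, 1.0, 2.7]
finger_gap: 0.372
grip_force: 40.0
```

```bash
python3 - <<'E'
from h import *
go((496.6,192.4),-61.3,-6.5)
s=capture("side");c=capture("wrist")
B=cv2.resize(s["frame"][260:380,290:390],(400,480),interpolation=cv2.INTER_CUBIC)
cv2.imwrite("pics/m8.png",np.hstack([cv2.resize(c["frame"][150:390,220:420],(400,480)),B]))
E
```

```text
t 19.4 tcp [498.  193.1  -4.6] tool y at -61.3 | travel [-1.5 -0.1  1.9] twist z 0.0 j [0.24 0.29 1.95 0.   0.9  1.31] gap 0.37 grip 40.0 F [-0.6  1.   2.7]
```

View pics/m8.png

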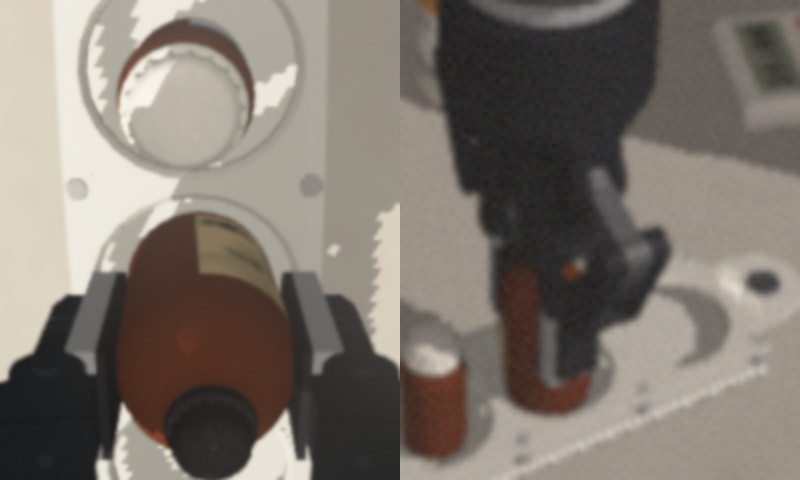

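The dropper is gripped firmly round its body, upright (gap 0.37, 40 N). I'll lift and carry it.

jog_arm([
  {"travel": [0,0,-0.01],"twist": [0,0,0]},
  {"travel": [0,0,-0.02],"twist": [0,0,0]},
  {"travel": [0,0,-0.025],"twist": [0,0,0]},
  {"travel": [0,0,-0.025],"twist": [0,0,0]},
  {"travel": [0,0,-0.025],"twist": [0,0,0]},
  {"travel": [0,0,-0.02],"twist": [0,0,0]},
  {"travel": [0,0,-0.01],"twist": [0,0,0]},
  {"travel": [0,0,0],"twist": [0,0,0]},
])

```text
time: 20.3
ee_pos: [498.9, 193.0, 131.8]
eef_rot: [0.969, 0.248, 0.002, 0.0]
force: [1.3, 0.4, -1.0]
finger_gap: 0.377
grip_force: 39.7
```

jog_arm([
  {"travel": [-0.007,0.012,0],"twist": [0,0,0]},
  {"travel": [-0.014,0.024,0],"twist": [0,0,0]},
  {"travel": [-0.022,0.0375,0],"twist": [0,0,0]},
  {"travel": [-0.022,0.0375,0],"twist": [0,0,0]},
  {"travel": [-0.022,0.0375,0],"twist": [0,0,0]},
  {"travel": [-0.022,0.0375,0],"twist": [0,0,0]},
  {"travel": [-0.022,0.0375,0],"twist": [0,0,0]},
  {"travel": [-0.022,0.0375,0],"twist": [0,0,0]},
  {"travel": [-0.022,0.0375,0],"twist": [0,0,0]},
  {"travel": [-0.022,0.0375,0],"twist": [0,0,0]},
  {"travel": [-0.017,0.028,0],"twist": [0,0,0]},
  {"travel": [-0.0085,0.0145,0],"twist": [0,0,0]},
])

```text
time: 21.5
ee_pos: [482.2, -248.7, 128.2]
eef_rot: [0.969, 0.246, -0.001, -0.001]
force: [-1.3, 0.6, -1.2]
finger_gap: 0.372
grip_force: 39.8
```

jog_arm([
  {"travel": [0,0,0],"twist": [0,0,-5]},
  {"travel": [0,0,0],"twist": [0,0,-8]},
  {"travel": [0,0,0],"twist": [0,0,-8]},
  {"travel": [0,0,0],"twist": [0,0,-8]},
  {"travel": [0,0,0],"twist": [0,0,-8]},
  {"travel": [0,0,0],"twist": [0,0,-8]},
  {"travel": [0,0,0],"twist": [0,0,-8]},
  {"travel": [0,0,0],"twist": [0,0,0]},
  {"travel": [0,0,0],"twist": [0,0,0]},
])

```text
time: 22.4
ee_pos: [483.6, -245.3, 129.1]
eef_rot: [0.757, 0.653, -0.0, -0.001]
force: [-0.3, -0.9, -0.8]
finger_gap: 0.378
grip_force: 39.8
```

```bash
python3 - <<'E'
from h import *
go((485,-245.8),-8.3,-5)
E
```

```text
t 22.4 tcp [ 483.6 -245.3  129.1] tool y at -8.4 | travel [ -0.5   1.8 134.1] twist z -0.1 j [-0.6   0.11  1.87  0.    1.17 -0.45] gap 0.38 grip 39.8 F [-0.3 -0.9 -0.8]
```

jog_arm([
  {"travel": [0,0.0015,0.01],"twist": [0,0,0]},
  {"travel": [0,0,0.02],"twist": [0,0,0]},
  {"travel": [0,0,0.025],"twist": [0,0,0]},
  {"travel": [0,0,0.025],"twist": [0,0,0]},
  {"travel": [0,0,0.02],"twist": [0,0,0]},
  {"travel": [0,0,0.01],"twist": [0,0,0]},
  {"travel": [0,0,0],"twist": [0,0,0]},
  {"travel": [0,0,0],"twist": [0,0,0]},
  {"travel": [0,0,0],"twist": [0,0,0]},
])

```text
time: 23.3
ee_pos: [487.1, -247.0, 21.5]
eef_rot: [0.756, 0.654, 0.0, 0.001]
force: [0.2, 0.1, -1.3]
finger_gap: 0.38
grip_force: 39.8
```

```bash
python3 - <<'E'
from h import *
go((485,-245.8),-8.3,-5)
s=capture("side");c=capture("wrist")
B=cv2.resize(s["frame"][130:290,260:400],(420,480),interpolation=cv2.INTER_CUBIC)
cv2.imwrite("pics/m9.png",np.hstack([cv2.resize(c["frame"][150:390,225:415],(380,480)),B]))
E
```

```text
t 23.3 tcp [ 487.1 -247.    21.5] tool y at -8.3 | travel [ 0.9 -2.3 26.5] twist z 0.0 j [-0.6   0.27  1.92 -0.    0.96 -0.45] gap 0.38 grip 39.8 F [ 0.2  0.1 -1.3]
```

View pics/m9.png

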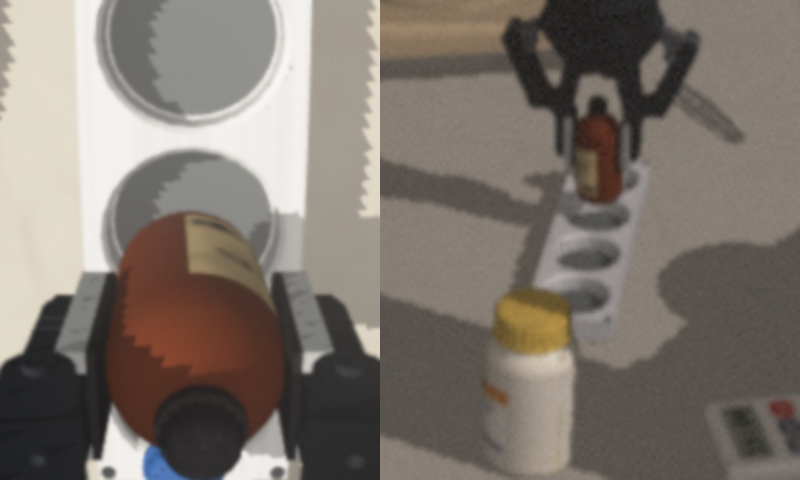

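The dropper is upright and centred over pocket 2, with the small bottle undisturbed. The picture budget is now used up, so the remaining checks are numeric.

jog_arm([
  {"travel": [0.001,-0.002,0.006],"twist": [0,0,0]},
  {"travel": [0,0,0.006],"twist": [0,0,0]},
  {"travel": [0,0,0.005],"twist": [0,0,0]},
  {"travel": [0,0,0.004],"twist": [0,0,0]},
  {"travel": [0,0,0.003],"twist": [0,0,0]},
  {"travel": [0,0,0],"twist": [0,0,0]},
  {"travel": [0,0,0],"twist": [0,0,0]},
  {"travel": [0,0,0],"twist": [0,0,0]},
])

```text
time: 24.2
ee_pos: [484.2, -245.0, -3.8]
eef_rot: [0.756, 0.654, 0.0, 0.0]
force: [0.2, 0.7, -0.1]
finger_gap: 0.378
grip_force: 39.9
```

```bash
python3 - <<'E'
from h import *
go((485,-245.8),-8.3,-5)
E
```

```text
t 24.2 tcp [ 484.2 -245.    -3.8] tool y at -8.3 | travel [-0.7  0.9  1.2] twist z 0.0 j [-0.6   0.3   1.93  0.    0.91 -0.45] gap 0.38 grip 39.9 F [ 0.2  0.7 -0.1]
```

jog_arm([
  {"travel": [0,0.0005,0.001],"twist": [0,0,0]},
  {"travel": [0,0,0.0005],"twist": [0,0,0]},
  {"travel": [0,0,0],"twist": [0,0,0]},
  {"travel": [0,0,0],"twist": [0,0,0]},
])

```text
time: 24.6
ee_pos: [484.7, -245.2, -4.6]
eef_rot: [0.756, 0.654, -0.0, 0.0]
force: [-2.3, 1.1, 6.0]
finger_gap: 0.374
grip_force: 40.6
```

jog_arm([
  {"travel": [0,0,0],"twist": [0,0,0]},
  {"travel": [0,0,0],"twist": [0,0,0]},
  {"travel": [0,0,0],"twist": [0,0,0]},
  {"travel": [0,0,0],"twist": [0,0,0]},
  {"travel": [0,0,0],"twist": [0,0,0]},
  {"travel": [0,0,0],"twist": [0,0,0]},
  {"travel": [0,0,0],"twist": [0,0,0]},
  {"travel": [0,0,0],"twist": [0,0,0]},
], hand=-1)

```text
time: 25.4
ee_pos: [484.5, -245.0, -5.4]
eef_rot: [0.756, 0.654, -0.0, 0.0]
force: [0.6, -0.4, -0.5]
finger_gap: 1.0
grip_force: 0.0
```

jog_arm([
  {"travel": [0,0,-0.01],"twist": [0,0,0]},
  {"travel": [0,0,-0.02],"twist": [0,0,0]},
  {"travel": [0,0,-0.03],"twist": [0,0,0]},
  {"travel": [0,0,-0.03],"twist": [0,0,0]},
  {"travel": [0,0,-0.02],"twist": [0,0,0]},
  {"travel": [0,0,-0.02],"twist": [0,0,0]},
  {"travel": [0,0,0],"twist": [0,0,0]},
  {"travel": [0,0,0],"twist": [0,0,0]},
])

```text
time: 26.2
ee_pos: [484.8, -245.1, 125.1]
eef_rot: [0.756, 0.654, 0.0, 0.001]
force: [-0.7, 0.1, 0.5]
finger_gap: 1.002
grip_force: 0.0
```

```bash
cat >> h.py <<'E'
def proj(c,q):
    v=c["camera_matrix"]@(c["R"]@np.array(q,float)+c["t"]);return (v[:2]/v[2]).round(1)
def sidecheck(name,mask,q,r=18):
    c=capture("side");H,S,V=[a.astype(int) for a in cv2.split(cv2.cvtColor(c["frame"],cv2.COLOR_BGR2HSV))]
    m=(mask(H,S,V)).astype(np.uint8)*255;e=proj(c,q)
    p,s=blob(m,*e.round().astype(int).tolist(),r);print(name,"seen",p.round(1),s,"expected",e)
E
python3 - <<'E'
from h import *
go((536,216.4),-61.3,-2)
sidecheck("dropper brown body",lambda H,S,V:((H<12)|(H>170))&(S>110)&(V<150),(484.5,-245.3,34),25)
sidecheck("small cap",lambda H,S,V:(H>100)&(H<125)&(S>110)&(V>60),(477.5,-297,48))
E
```

```text
t 26.2 tcp [ 484.8 -245.1  125.1] tool y at -8.3 | travel [464.2 -16.  126.8] twist z 53.0 j [-0.6   0.11  1.87 -0.    1.16 -0.45] gap 1.0 grip 0.0 F [-0.7  0.1  0.5]
dropper brown body seen [335.6 190.9] [328 180  14  26 221] expected [332.7 194.2]
small cap seen [338.7 176.6] [338 175   3   4   7] expected [336.  176.6]
```

The dropper stands upright in place 2. Next is the brown vial.

jog_arm([
  {"travel": [0.019,-0.001,0],"twist": [0,0,0]},
  {"travel": [0.038,-0.001,0],"twist": [0,0,0]},
  {"travel": [0.045,-0.0015,0],"twist": [0,0,0]},
  {"travel": [0.045,-0.0015,0],"twist": [0,0,0]},
  {"travel": [0.045,-0.0015,0],"twist": [0,0,0]},
  {"travel": [0.045,-0.0015,0],"twist": [0,0,0]},
  {"travel": [0.045,-0.0015,0],"twist": [0,0,0]},
  {"travel": [0.045,-0.0015,0],"twist": [0,0,0]},
  {"travel": [0.045,-0.0015,0],"twist": [0,0,0]},
  {"travel": [0.045,-0.0015,0],"twist": [0,0,0]},
  {"travel": [0.032,-0.001,0],"twist": [0,0,0]},
  {"travel": [0.015,-0.001,0],"twist": [0,0,0]},
])

```text
time: 27.5
ee_pos: [534.3, 218.9, 122.8]
eef_rot: [0.755, 0.655, -0.001, -0.001]
force: [0.3, -1.5, -1.4]
finger_gap: 1.001
grip_force: 0.0
```

jog_arm([
  {"travel": [0,0,0],"twist": [0,0,5]},
  {"travel": [0,0,0],"twist": [0,0,8]},
  {"travel": [0,0,0],"twist": [0,0,8]},
  {"travel": [0,0,0],"twist": [0,0,8]},
  {"travel": [0,0,0],"twist": [0,0,8]},
  {"travel": [0,0,0],"twist": [0,0,8]},
  {"travel": [0,0,0],"twist": [0,0,8]},
  {"travel": [0,0,0],"twist": [0,0,0]},
  {"travel": [0,0,0],"twist": [0,0,0]},
])

```text
time: 28.4
ee_pos: [535.0, 215.7, 123.6]
eef_rot: [0.968, 0.249, -0.001, 0.0]
force: [-0.5, -0.1, 0.2]
finger_gap: 1.002
grip_force: 0.0
```

```bash
python3 - <<'E'
from h import *
go((537,217),-61.3,-3)
E
```

```text
t 28.4 tcp [535.  215.7 123.6] tool y at -61.2 | travel [ 2.600e+00 -1.000e-01  1.266e+02] twist z 0.1 j [ 0.26  0.19  1.79 -0.    1.17  1.33] gap 1.0 grip 0.0 F [-0.5 -0.1  0.2]
```

jog_arm([
  {"travel": [0.0015,0,0.015],"twist": [0,0,0]},
  {"travel": [0,0,0.03],"twist": [0,0,0]},
  {"travel": [0,0,0.03],"twist": [0,0,0]},
  {"travel": [0,0,0.02],"twist": [0,0,0]},
  {"travel": [0,0,0.012],"twist": [0,0,0]},
  {"travel": [0,0,0.008],"twist": [0,0,0]},
  {"travel": [0,0,0.006],"twist": [0,0,0]},
  {"travel": [0,0,0.004],"twist": [0,0,0]},
  {"travel": [0,0,0.002],"twist": [0,0,0]},
  {"travel": [0,0,0],"twist": [0,0,0]},
  {"travel": [0,0,0],"twist": [0,0,0]},
])

```text
time: 29.5
ee_pos: [537.5, 217.4, -1.7]
eef_rot: [0.969, 0.248, 0.001, 0.0]
force: [-0.1, -0.7, -0.4]
finger_gap: 1.001
grip_force: 0.0
```

jog_arm([
  {"travel": [0,0,0],"twist": [0,0,0]},
  {"travel": [0,0,0],"twist": [0,0,0]},
  {"travel": [0,0,0],"twist": [0,0,0]},
  {"travel": [0,0,0],"twist": [0,0,0]},
  {"travel": [0,0,0],"twist": [0,0,0]},
  {"travel": [0,0,0],"twist": [0,0,0]},
  {"travel": [0,0,0],"twist": [0,0,0]},
  {"travel": [0,0,0],"twist": [0,0,0]},
  {"travel": [0,0,0],"twist": [0,0,0]},
], hand=1, newtons=40)

```text
time: 30.4
ee_pos: [537.1, 217.2, -2.2]
eef_rot: [0.969, 0.248, 0.0, 0.0]
force: [0.2, -0.0, 1.9]
finger_gap: 0.257
grip_force: 39.5
```

jog_arm([
  {"travel": [0,0,-0.01],"twist": [0,0,0]},
  {"travel": [0,0,-0.02],"twist": [0,0,0]},
  {"travel": [0,0,-0.025],"twist": [0,0,0]},
  {"travel": [0,0,-0.025],"twist": [0,0,0]},
  {"travel": [0,0,-0.025],"twist": [0,0,0]},
  {"travel": [0,0,-0.02],"twist": [0,0,0]},
  {"travel": [0,0,-0.01],"twist": [0,0,0]},
  {"travel": [0,0,0],"twist": [0,0,0]},
])

```text
time: 31.2
ee_pos: [538.2, 217.6, 134.8]
eef_rot: [0.969, 0.248, 0.002, -0.0]
force: [0.8, -0.1, 0.3]
finger_gap: 0.261
grip_force: 39.3
```

jog_arm([
  {"travel": [-0.0075,0.011,0],"twist": [0,0,0]},
  {"travel": [-0.015,0.022,0],"twist": [0,0,0]},
  {"travel": [-0.0235,0.0335,0],"twist": [0,0,0]},
  {"travel": [-0.0235,0.0335,0],"twist": [0,0,0]},
  {"travel": [-0.0235,0.0335,0],"twist": [0,0,0]},
  {"travel": [-0.0235,0.0335,0],"twist": [0,0,0]},
  {"travel": [-0.0235,0.0335,0],"twist": [0,0,0]},
  {"travel": [-0.0235,0.0335,0],"twist": [0,0,0]},
  {"travel": [-0.0235,0.0335,0],"twist": [0,0,0]},
  {"travel": [-0.0235,0.0335,0],"twist": [0,0,0]},
  {"travel": [-0.0175,0.0255,0],"twist": [0,0,0]},
  {"travel": [-0.009,0.013,0],"twist": [0,0,0]},
])

```text
time: 32.4
ee_pos: [490.0, -196.7, 130.8]
eef_rot: [0.969, 0.246, -0.001, -0.001]
force: [-0.1, 0.2, -0.4]
finger_gap: 0.257
grip_force: 39.3
```

jog_arm([
  {"travel": [0,0,0],"twist": [0,0,-5]},
  {"travel": [0,0,0],"twist": [0,0,-8]},
  {"travel": [0,0,0],"twist": [0,0,-8]},
  {"travel": [0,0,0],"twist": [0,0,-8]},
  {"travel": [0,0,0],"twist": [0,0,-8]},
  {"travel": [0,0,0],"twist": [0,0,-8]},
  {"travel": [0,0,0],"twist": [0,0,-8]},
  {"travel": [0,0,0],"twist": [0,0,0]},
  {"travel": [0,0,0],"twist": [0,0,0]},
])

```text
time: 33.3
ee_pos: [491.4, -193.8, 131.6]
eef_rot: [0.757, 0.653, -0.0, -0.001]
force: [-0.0, 0.7, 1.6]
finger_gap: 0.255
grip_force: 39.3
```

```bash
python3 - <<'E'
from h import *
go((492.4,-194.4),-8.3,-2.3)
E
```

```text
t 33.3 tcp [ 491.4 -193.8  131.6] tool y at -8.4 | travel [ -0.6   1.3 133.9] twist z -0.1 j [-0.51  0.08  1.9   0.    1.17 -0.36] gap 0.26 grip 39.3 F [-0.   0.7  1.6]
```

jog_arm([
  {"travel": [0,0.001,0.01],"twist": [0,0,0]},
  {"travel": [0,0,0.02],"twist": [0,0,0]},
  {"travel": [0,0,0.025],"twist": [0,0,0]},
  {"travel": [0,0,0.025],"twist": [0,0,0]},
  {"travel": [0,0,0.02],"twist": [0,0,0]},
  {"travel": [0,0,0.012],"twist": [0,0,0]},
  {"travel": [0,0,0.008],"twist": [0,0,0]},
  {"travel": [0,0,0.005],"twist": [0,0,0]},
  {"travel": [0,0,0.004],"twist": [0,0,0]},
  {"travel": [0,0,0.003],"twist": [0,0,0]},
  {"travel": [0,0,0],"twist": [0,0,0]},
  {"travel": [0,0,0],"twist": [0,0,0]},
])

```text
time: 34.5
ee_pos: [493.6, -194.8, 1.1]
eef_rot: [0.756, 0.654, 0.0, 0.0]
force: [0.8, 0.2, 0.0]
finger_gap: 0.255
grip_force: 39.3
```

```bash
python3 - <<'E'
from h import *
go((492.4,-194.4),-8.3,-2.3)
E
```

```text
t 34.5 tcp [ 493.6 -194.8    1.1] tool y at -8.3 | travel [ 0.2 -1.2  3.4] twist z 0.0 j [-0.51  0.27  1.96  0.    0.91 -0.36] gap 0.25 grip 39.3 F [0.8 0.2 0. ]
```

jog_arm([
  {"travel": [0,0,0.0015],"twist": [0,0,0]},
  {"travel": [0,0,0.001],"twist": [0,0,0]},
  {"travel": [0,0,0],"twist": [0,0,0]},
  {"travel": [0,0,0],"twist": [0,0,0]},
])

```text
time: 34.9
ee_pos: [493.1, -194.6, -1.9]
eef_rot: [0.756, 0.654, -0.0, -0.0]
force: [0.0, -0.2, -0.5]
finger_gap: 0.254
grip_force: 39.3
```

jog_arm([
  {"travel": [0,0,0],"twist": [0,0,0]},
  {"travel": [0,0,0],"twist": [0,0,0]},
  {"travel": [0,0,0],"twist": [0,0,0]},
  {"travel": [0,0,0],"twist": [0,0,0]},
  {"travel": [0,0,0],"twist": [0,0,0]},
  {"travel": [0,0,0],"twist": [0,0,0]},
  {"travel": [0,0,0],"twist": [0,0,0]},
  {"travel": [0,0,0],"twist": [0,0,0]},
], hand=-1)

```text
time: 35.7
ee_pos: [493.2, -194.6, -1.9]
eef_rot: [0.756, 0.654, 0.0, -0.0]
force: [0.6, -0.9, 0.8]
finger_gap: 0.999
grip_force: 0.0
```

jog_arm([
  {"travel": [0,0,-0.01],"twist": [0,0,0]},
  {"travel": [0,0,-0.02],"twist": [0,0,0]},
  {"travel": [0,0,-0.03],"twist": [0,0,0]},
  {"travel": [0,0,-0.03],"twist": [0,0,0]},
  {"travel": [0,0,-0.02],"twist": [0,0,0]},
  {"travel": [0,0,-0.02],"twist": [0,0,0]},
  {"travel": [0,0,0],"twist": [0,0,0]},
  {"travel": [0,0,0],"twist": [0,0,0]},
])

```text
time: 36.5
ee_pos: [493.4, -194.7, 128.7]
eef_rot: [0.756, 0.654, 0.0, 0.001]
force: [-0.1, -0.0, -1.4]
finger_gap: 1.001
grip_force: 0.0
```

```bash
python3 - <<'E'
from h import *
go((582.2,239.8),-61.3,1)
sidecheck("brown body",lambda H,S,V:((H<12)|(H>170))&(S>100)&(V<150),(492.5,-194.2,24),12)
sidecheck("brown cap",lambda H,S,V:(S<70)&(V>110),(492.5,-194.2,53),7)
sidecheck("red cap",lambda H,S,V:((H<8)|(H>172))&(S>130),(582.2,239.8,60),12)
E
```

```text
t 36.5 tcp [ 493.4 -194.7  128.7] tool y at -8.3 | travel [442.8  25.1 127.5] twist z 53.0 j [-0.51  0.08  1.9   0.    1.16 -0.36] gap 1.0 grip 0.0 F [-0.1 -0.  -1.4]
brown body seen [331.3 209.4] [325 202  14  17 117] expected [328.8 210.9]
brown cap seen [329.8 198.7] [325 194  10  10  73] expected [329.  198.9]
red cap seen [263.7 355.6] [258 350  13  12 123] expected [264.5 354.1]
```

The brown vial stands upright in place 3. The last one is the tall vial.

jog_arm([
  {"travel": [0.018,0.001,0],"twist": [0,0,0]},
  {"travel": [0.036,0.002,0],"twist": [0,0,0]},
  {"travel": [0.043,0.0025,0],"twist": [0,0,0]},
  {"travel": [0.043,0.0025,0],"twist": [0,0,0]},
  {"travel": [0.043,0.0025,0],"twist": [0,0,0]},
  {"travel": [0.043,0.0025,0],"twist": [0,0,0]},
  {"travel": [0.043,0.0025,0],"twist": [0,0,0]},
  {"travel": [0.043,0.0025,0],"twist": [0,0,0]},
  {"travel": [0.043,0.0025,0],"twist": [0,0,0]},
  {"travel": [0.043,0.0025,0],"twist": [0,0,0]},
  {"travel": [0.03,0.0015,0],"twist": [0,0,0]},
  {"travel": [0.015,0.0005,0],"twist": [0,0,0]},
])

```text
time: 37.85
ee_pos: [580.9, 242.5, 126.4]
eef_rot: [0.756, 0.655, -0.001, -0.001]
force: [0.0, 0.7, -0.3]
finger_gap: 0.999
grip_force: 0.0
```

jog_arm([
  {"travel": [0,0,0],"twist": [0,0,5]},
  {"travel": [0,0,0],"twist": [0,0,8]},
  {"travel": [0,0,0],"twist": [0,0,8]},
  {"travel": [0,0,0],"twist": [0,0,8]},
  {"travel": [0,0,0],"twist": [0,0,8]},
  {"travel": [0,0,0],"twist": [0,0,8]},
  {"travel": [0,0,0],"twist": [0,0,8]},
  {"travel": [0,0,0],"twist": [0,0,0]},
  {"travel": [0,0,0],"twist": [0,0,0]},
])

```text
time: 38.75
ee_pos: [581.2, 239.4, 127.2]
eef_rot: [0.968, 0.249, -0.001, 0.0]
force: [-0.3, -0.3, -1.0]
finger_gap: 1.0
grip_force: 0.0
```

```bash
python3 - <<'E'
from h import *
go((582.5,239.8),-61.3,1)
E
```

```text
t 38.8 tcp [581.2 239.4 127.2] tool y at -61.2 | travel [  1.5   0.2 126.2] twist z 0.1 j [ 0.28  0.29  1.66 -0.    1.2   1.35] gap 1.0 grip 0.0 F [-0.3 -0.3 -1. ]
```

jog_arm([
  {"travel": [0.001,0,0.015],"twist": [0,0,0]},
  {"travel": [0,0,0.03],"twist": [0,0,0]},
  {"travel": [0,0,0.03],"twist": [0,0,0]},
  {"travel": [0,0,0.02],"twist": [0,0,0]},
  {"travel": [0,0,0.012],"twist": [0,0,0]},
  {"travel": [0,0,0.008],"twist": [0,0,0]},
  {"travel": [0,0,0.006],"twist": [0,0,0]},
  {"travel": [0,0,0.004],"twist": [0,0,0]},
  {"travel": [0,0,0.002],"twist": [0,0,0]},
  {"travel": [0,0,0],"twist": [0,0,0]},
  {"travel": [0,0,0],"twist": [0,0,0]},
])

```text
time: 39.85
ee_pos: [583.2, 240.9, 1.9]
eef_rot: [0.969, 0.248, 0.001, -0.0]
force: [-1.3, -0.2, 0.0]
finger_gap: 0.999
grip_force: 0.0
```

jog_arm([
  {"travel": [0,0,0],"twist": [0,0,0]},
  {"travel": [0,0,0],"twist": [0,0,0]},
  {"travel": [0,0,0],"twist": [0,0,0]},
  {"travel": [0,0,0],"twist": [0,0,0]},
  {"travel": [0,0,0],"twist": [0,0,0]},
  {"travel": [0,0,0],"twist": [0,0,0]},
  {"travel": [0,0,0],"twist": [0,0,0]},
  {"travel": [0,0,0],"twist": [0,0,0]},
  {"travel": [0,0,0],"twist": [0,0,0]},
], hand=1, newtons=40)

```text
time: 40.75
ee_pos: [582.8, 240.8, 1.3]
eef_rot: [0.969, 0.248, 0.0, -0.0]
force: [0.9, -0.0, 0.8]
finger_gap: 0.256
grip_force: 39.1
```

jog_arm([
  {"travel": [0,0,-0.01],"twist": [0,0,0]},
  {"travel": [0,0,-0.02],"twist": [0,0,0]},
  {"travel": [0,0,-0.025],"twist": [0,0,0]},
  {"travel": [0,0,-0.025],"twist": [0,0,0]},
  {"travel": [0,0,-0.025],"twist": [0,0,0]},
  {"travel": [0,0,-0.02],"twist": [0,0,0]},
  {"travel": [0,0,-0.01],"twist": [0,0,0]},
  {"travel": [0,0,0],"twist": [0,0,0]},
])

```text
time: 41.55
ee_pos: [583.9, 241.1, 138.4]
eef_rot: [0.969, 0.248, 0.002, -0.0]
force: [0.1, -0.1, -0.3]
finger_gap: 0.254
grip_force: 39.1
```

jog_arm([
  {"travel": [-0.008,0.0095,0],"twist": [0,0,0]},
  {"travel": [-0.016,0.019,0],"twist": [0,0,0]},
  {"travel": [-0.0255,0.0295,0],"twist": [0,0,0]},
  {"travel": [-0.0255,0.0295,0],"twist": [0,0,0]},
  {"travel": [-0.0255,0.0295,0],"twist": [0,0,0]},
  {"travel": [-0.0255,0.0295,0],"twist": [0,0,0]},
  {"travel": [-0.0255,0.0295,0],"twist": [0,0,0]},
  {"travel": [-0.0255,0.0295,0],"twist": [0,0,0]},
  {"travel": [-0.0255,0.0295,0],"twist": [0,0,0]},
  {"travel": [-0.0255,0.0295,0],"twist": [0,0,0]},
  {"travel": [-0.0195,0.0215,0],"twist": [0,0,0]},
  {"travel": [-0.0095,0.0105,0],"twist": [0,0,0]},
])

```text
time: 42.75
ee_pos: [497.1, -144.9, 134.2]
eef_rot: [0.969, 0.247, -0.002, -0.001]
force: [0.4, 0.1, -0.4]
finger_gap: 0.255
grip_force: 39.2
```

jog_arm([
  {"travel": [0,0,0],"twist": [0,0,-5]},
  {"travel": [0,0,0],"twist": [0,0,-8]},
  {"travel": [0,0,0],"twist": [0,0,-8]},
  {"travel": [0,0,0],"twist": [0,0,-8]},
  {"travel": [0,0,0],"twist": [0,0,-8]},
  {"travel": [0,0,0],"twist": [0,0,-8]},
  {"travel": [0,0,0],"twist": [0,0,-8]},
  {"travel": [0,0,0],"twist": [0,0,0]},
  {"travel": [0,0,0],"twist": [0,0,0]},
])

```text
time: 43.65
ee_pos: [498.9, -142.2, 135.2]
eef_rot: [0.757, 0.653, -0.0, -0.001]
force: [0.7, -1.4, 0.9]
finger_gap: 0.254
grip_force: 39.1
```

```bash
python3 - <<'E'
from h import *
go((499.8,-142.9),-8.3,1.2)
E
```

```text
t 43.6 tcp [ 498.9 -142.2  135.2] tool y at -8.4 | travel [ -0.6   1.2 134. ] twist z -0.1 j [-0.41  0.05  1.91  0.    1.18 -0.27] gap 0.25 grip 39.1 F [ 0.7 -1.4  0.9]
```

jog_arm([
  {"travel": [0,0.001,0.01],"twist": [0,0,0]},
  {"travel": [0,0,0.02],"twist": [0,0,0]},
  {"travel": [0,0,0.025],"twist": [0,0,0]},
  {"travel": [0,0,0.025],"twist": [0,0,0]},
  {"travel": [0,0,0.02],"twist": [0,0,0]},
  {"travel": [0,0,0.012],"twist": [0,0,0]},
  {"travel": [0,0,0.008],"twist": [0,0,0]},
  {"travel": [0,0,0.005],"twist": [0,0,0]},
  {"travel": [0,0,0.004],"twist": [0,0,0]},
  {"travel": [0,0,0.003],"twist": [0,0,0]},
  {"travel": [0,0,0],"twist": [0,0,0]},
  {"travel": [0,0,0],"twist": [0,0,0]},
])

```text
time: 44.85
ee_pos: [501.1, -143.2, 4.6]
eef_rot: [0.756, 0.654, 0.0, 0.0]
force: [0.9, -0.5, 0.4]
finger_gap: 0.261
grip_force: 39.1
```

jog_arm([
  {"travel": [0,0,0.0015],"twist": [0,0,0]},
  {"travel": [0,0,0.001],"twist": [0,0,0]},
  {"travel": [0,0,0],"twist": [0,0,0]},
  {"travel": [0,0,0],"twist": [0,0,0]},
])

```text
time: 45.25
ee_pos: [500.6, -143.0, 1.6]
eef_rot: [0.756, 0.654, -0.0, -0.0]
force: [-0.9, -0.2, -0.1]
finger_gap: 0.254
grip_force: 39.1
```

```bash
python3 - <<'E'
from h import *
go((499.8,-142.9),-8.3,1.2)
E
```

```text
t 45.2 tcp [ 500.6 -143.     1.6] tool y at -8.3 | travel [-0.1 -0.8  0.4] twist z 0.0 j [-0.41  0.25  1.98 -0.    0.91 -0.27] gap 0.25 grip 39.1 F [-0.9 -0.2 -0.1]
```

jog_arm([
  {"travel": [0,0,0],"twist": [0,0,0]},
  {"travel": [0,0,0],"twist": [0,0,0]},
  {"travel": [0,0,0],"twist": [0,0,0]},
  {"travel": [0,0,0],"twist": [0,0,0]},
  {"travel": [0,0,0],"twist": [0,0,0]},
  {"travel": [0,0,0],"twist": [0,0,0]},
  {"travel": [0,0,0],"twist": [0,0,0]},
  {"travel": [0,0,0],"twist": [0,0,0]},
], hand=-1)

```text
time: 46.05
ee_pos: [500.6, -143.0, 1.6]
eef_rot: [0.756, 0.654, 0.0, 0.0]
force: [0.1, 0.2, -0.3]
finger_gap: 0.999
grip_force: 0.0
```

jog_arm([
  {"travel": [0,0,-0.01],"twist": [0,0,0]},
  {"travel": [0,0,-0.02],"twist": [0,0,0]},
  {"travel": [0,0,-0.03],"twist": [0,0,0]},
  {"travel": [0,0,-0.03],"twist": [0,0,0]},
  {"travel": [0,0,-0.03],"twist": [0,0,0]},
  {"travel": [0,0,-0.03],"twist": [0,0,0]},
  {"travel": [0,0,-0.03],"twist": [0,0,0]},
  {"travel": [0,0,-0.01],"twist": [0,0,0]},
  {"travel": [0,0,0],"twist": [0,0,0]},
  {"travel": [0,0,0],"twist": [0,0,0]},
  {"travel": [0,0,0],"twist": [0,0,0]},
])

```text
time: 47.15
ee_pos: [499.2, -142.3, 189.3]
eef_rot: [0.756, 0.654, -0.001, -0.002]
force: [0.0, -0.2, -0.8]
finger_gap: 1.0
grip_force: 0.0
```

```bash
python3 - <<'E'
from h import *
go((499.8,-142.9),-8.3,1.2)
sidecheck("red cap",lambda H,S,V:((H<8)|(H>172))&(S>130),(500.3,-143,60),10)
sidecheck("brown cap",lambda H,S,V:(S<70)&(V>110),(492.8,-194.5,53),7)
sidecheck("dropper body",lambda H,S,V:((H<12)|(H>170))&(S>110)&(V<150),(484.5,-245.3,34),22)
sidecheck("blue cap",lambda H,S,V:(H>100)&(H<125)&(S>110)&(V>60),(477.5,-297,48))
sidecheck("yellow",lambda H,S,V:(H>18)&(H<32)&(S>130)&(V>100),(522.8,2,98),25)
E
```

```text
t 47.1 tcp [ 499.2 -142.3  189.3] tool y at -8.3 | travel [ -0.7   1.5 188.1] twist z 0.0 j [-0.41 -0.    1.86  0.    1.28 -0.27] gap 1.0 grip 0.0 F [ 0.  -0.2 -0.8]
red cap seen [327.6 209.1] [321 205  14  11  88] expected [325.  209.4]
brown cap seen [329.9 198.7] [325 195  10   9  69] expected [328.9 198.8]
dropper body seen [333.  197.2] [321 180  21  37 331] expected [332.7 194.2]
blue cap seen [338.6 176.8] [338 176   2   3   5] expected [336.  176.6]
yellow seen [310.1 237.9] [299 228  24  19 336] expected [311.4 235.7]
```

All four caps and the yellow cap are where they should be, so I'm handing the job in.

```bash
python3 -c "
from cell import *
print(job_done())"
```

```text
the job is handed in; nothing more can be done
None
```

I moved all four bottles in rack order to tray places 1 to 4 and handed the job in at about 47 s; my last camera check found each one in its place and the yellow-capped bottle still standing, but no verdict came back.

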